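Open the paints for the art session

ROBOT

A 6-joint arm with a two-finger parallel gripper is mounted at the origin on the work surface. World frame = base frame: x ahead of the robot, y to its left, z up, the work surface at z = 0. Lengths are in mm, angles in rad, forces in N, time in s.
With the tool pointing down it reaches from about 350 to 975 mm from the base axis. Payload 4.9 kg.
Tool frame: the origin (TCP) lies midway between the tips of the shut fingers; the grasp point (between the pads) lies 19 mm behind it; z points along the fingers, y is the direction in which the jaws open and shut (so a half turn about z gives the same grasp; the last joint's range is limited). The gripper opens to 85 mm and grips with 20 to 120 N. Pads are 22 mm wide; open, the fingers measure 114 mm over their backs; the gripper's body (76 mm by 85 mm) begins 54 mm behind the grasp point. The pads swing forward as they close: fully open they stand 13 mm farther back than shut.
Start: joints at [-1.274, 0.053, 1.613, -0, 1.476, -0.119], TCP at [252.444, -571.729, 231.304] pointing down, gripper open.
Joint ranges: [-3.01, 3.01], [-1.01, 2.22], [0.06, 2.58], [-1.02, 4.17], [0.09, 2.62], [-3.14, 3.14]. Speed limits (rad/s): [2.57, 2.57, 3.14, 3.14, 3.14, 3.14].

INTERFACE

Orientations are given as a rotation vector (axis times angle).
In Python, from cell import r, eyes, ticket gives the robot as it stands.
- The arm moves only by the tool jog_arm, never from a script. Its argument "deltas" is a list of rows, each a list of 7 numbers: the turn, a rotation vector about the tool's x, y, z in units of pi/2 rad (1.0 is pi/2 rad), then the shift along the tool's x, y, z in units of 80 mm (1.0 is 80 mm), then the finger opening in mm, from 0 to 85.4. A call has 1 to 12 rows; each row shifts and turns the pose as measured when the row begins, along the tool's axes as they then stand; what a row does not reach is not made up. A row lasts 1/8 s, in which the tool goes at most 62.5 mm and 10.7 degrees, less where a joint would pass 70% of its speed; a pose out of reach is approached as far as the arm can. A call with a number of a shift or a turn outside -1 to 1 is refused whole. A call with a gripper value outside its range is refused whole. The fingers move at their own pace and stop on an object; "grip_force" is the grip in N (left out, the last holds). Time passes only in rows, so rows that do not move let the fingers close. It gives the time, the measured TCP pose, the force and the opening at its end, in the units of the state.
- r.sense(): the state, without advancing time (a new reading comes with each control period).
- eyes.camera(name): name is "scene" or "top" or "wrist"; returns a dict with "img" (400x640x3 uint8, blue, green, red), "K" (3x3 intrinsics, pixels), "R" (3x3) and "t" (3): a world point X has camera coordinates R X + t. Camera axes: x right, y down, z forward; pixel columns grow to the right and rows downward; lengths in mm; the calibration is good to about 2 mm. A picture is of the moment at which its call begins. There is no depth.
- ticket.hand_in(): hands the job in, once; it reports no verdict.
The state is a dict: "t": time; "joint_positions": joint angles; "joint_vel": joint speeds; "tau": joint torques, N m; "position": TCP position; "tool_rot": TCP orientation; "wrist_force": force on the tool from outside, world axes, zero at the start; "torque": the same for the moment, N m; "grip_width": finger opening in mm.
Only numpy, scipy, OpenCV 4.12 (cv2) and the standard library are available. Lean on these libraries where they do the work, as an engineer would, in place of code of your own. Each camera call takes 0.05 s, during which the arm holds its last target. There are 200 camera calls.

TASK

Open the paints: with the orange-handled puller, hook under each closed paint pot's cap, pull it straight up until it pops off and drop it into the aluminium tray; keep the gripper's fingers off any cap that is still on its pot. When all the caps are in the tray, open the amber bottle last: turn its tight stopper to one side in the neck (a good 20 degrees) and back to where it was, pulling as you twist until it breaks free, draw it out and put it in the tray too. Finish with the puller standing upright on its green mat, and do not disturb the pencil box, sponge and cup.

Things in the scene. Friction and masses are not known exactly. Their poses are not given: they have to be found in the camera images.
- rack: plywood board 120 x 420 x 12 mm fixed on the table, carrying the four pots in a row along its y axis, about 100 mm apart. Origin: centre of its underside. Its -x side faces the robot and is clear of pots.
- mat: flat green mat, 170 (x) x 150 (y) x 4 mm, fixed on the table: the puller's place. Origin: centre of its underside.
- puller: cap puller, 0.22 kg, a loose C-shaped steel bracket standing on its fork. Origin: in its underside plane, below the handle; x along the prongs to their tips, z up. Two prongs 12 wide, 5 thick (z 0 to 5), x -70 to +34, at y +-25 to +-37: a 50 mm slot open at the tips. Back plate at x -50 to -45, 74 wide, 62 high; a beam (z 50 to 62) joins it to the handle. Clear height 45 mm above the prongs.
- puller_handle (a point): centre of the puller's orange handle block, 80 mm above the puller's origin; x +-17, y +-8 (16 mm thick: grip it across y), from 62 to 98 mm above the origin. A cap centred over the puller's origin is pulled straight through the handle.
- tray: aluminium tray fixed on the table, 170 (x) x 330 (y) mm, walls 5 thick and 25 high, floor 5 thick. Origin: centre of its underside; its -x side faces the robot.
- tray_ridge (a point): middle of the top of the tray's scraper ridge, 30 mm above the table, 5 thick, 320 long, along the tray's y through its centre. A cap riding on the prongs can be scraped off: lower it with its stem beyond the ridge (+x side) and the prongs just above the ridge, then draw the puller back along the tray's -x.
- bottle: amber bottle of painting medium, 76 mm wide, clamped to a 100 x 100 x 8 mm steel foot and fixed on the table; neck rim (44 mm wide) 125 mm above the table. Origin: centre of its underside.
- stopper: stopper, 60 g: flange 44 wide, 8 thick; shank 28 wide, 28 long in the neck; on top a flat dark wooden grip 40 (x) x 16 (y), z 8 to 44. Origin: centre of the flange's underside, on the bottle's rim. At the start its x lies along the bottle's x. Friction-tight: 12 to 19 N to pull straight, 0.1 to 0.25 N m to turn; turning while pulling eases it; it drags until the shank is out.
- pencil_box: clear box of pencils, 180 x 110 x 50 mm, loose bystander. Origin: centre of its underside.
- sponge: green sponge block, 110 x 70 x 35 mm, loose bystander. Origin: centre of its underside.
- water_cup: white cup, 80 mm wide, 90 mm high, loose bystander. Origin: centre of its underside.
- pot_yellow: white paint pot with a yellow band, fixed on the rack: body 72 mm wide and 50 high, then a neck 40 mm wide from 50 to 74 mm above its origin (centre of its underside). Open if it has no cap.
- cap_yellow: yellow snap cap of pot_yellow (absent: that pot is already open), 50 g: a disc 66 wide, 10 thick (12 at the middle); below it a 12 mm stem ending in a 20 mm ball, reaching 23 mm down. Origin: centre of the disc's underside; z up. Closed, the disc lies on the pot's rim and overhangs the neck, 24 mm clear above the shoulder; 6 to 12 N straight up pops it off within 10 mm, then it is loose.
- pot_red: white paint pot with a red band, fixed on the rack: body 72 mm wide and 50 high, then a neck 40 mm wide from 50 to 74 mm above its origin (centre of its underside). Open if it has no cap.
- cap_red: red snap cap of pot_red (absent: that pot is already open), 50 g: a disc 66 wide, 10 thick (12 at the middle); below it a 12 mm stem ending in a 20 mm ball, reaching 23 mm down. Origin: centre of the disc's underside; z up. Closed, the disc lies on the pot's rim and overhangs the neck, 24 mm clear above the shoulder; 6 to 12 N straight up pops it off within 10 mm, then it is loose.
- pot_blue: white paint pot with a blue band, fixed on the rack: body 72 mm wide and 50 high, then a neck 40 mm wide from 50 to 74 mm above its origin (centre of its underside). Open if it has no cap.
- cap_blue: blue snap cap of pot_blue (absent: that pot is already open), 50 g: a disc 66 wide, 10 thick (12 at the middle); below it a 12 mm stem ending in a 20 mm ball, reaching 23 mm down. Origin: centre of the disc's underside; z up. Closed, the disc lies on the pot's rim and overhangs the neck, 24 mm clear above the shoulder; 6 to 12 N straight up pops it off within 10 mm, then it is loose.
- pot_green: white paint pot with a green band, fixed on the rack: body 72 mm wide and 50 high, then a neck 40 mm wide from 50 to 74 mm above its origin (centre of its underside). Open if it has no cap.
- cap_green: green snap cap of pot_green (absent: that pot is already open), 50 g: a disc 66 wide, 10 thick (12 at the middle); below it a 12 mm stem ending in a 20 mm ball, reaching 23 mm down. Origin: centre of the disc's underside; z up. Closed, the disc lies on the pot's rim and overhangs the neck, 24 mm clear above the shoulder; 6 to 12 N straight up pops it off within 10 mm, then it is loose.
- seat_yellow (a point): centre of the rim of pot_yellow, 74 mm above its origin: where the closed cap's origin lies.
- seat_red (a point): centre of the rim of pot_red, 74 mm above its origin: where the closed cap's origin lies.
- seat_blue (a point): centre of the rim of pot_blue, 74 mm above its origin: where the closed cap's origin lies.
- seat_green (a point): centre of the rim of pot_green, 74 mm above its origin: where the closed cap's origin lies.
There are look-alikes about, which are no part of the job. What is shaped like the cap_blue but pink is not meant.

How it is judged (in metres and radians):
On the way, in this order (a step that is already met when the one before it is completed fails the run):
1. every cap is in the tray (x of cap_yellow in the frame of tray between -0.08 and 0.08 m and y of cap_yellow in the frame of tray between -0.16 and 0.16 m and z of cap_yellow in the frame of tray between 0 and 0.075 m and x of cap_red in the frame of tray between -0.08 and 0.08 m and y of cap_red in the frame of tray between -0.16 and 0.16 m and z of cap_red in the frame of tray between 0 and 0.075 m and x of cap_blue in the frame of tray between -0.08 and 0.08 m and y of cap_blue in the frame of tray between -0.16 and 0.16 m and z of cap_blue in the frame of tray between 0 and 0.075 m and x of cap_green in the frame of tray between -0.08 and 0.08 m and y of cap_green in the frame of tray between -0.16 and 0.16 m and z of cap_green in the frame of tray between 0 and 0.075 m), for 0.2 s.
2. the stopper is turned at least 11 degrees to one side while still in the neck (angle between the x axis of stopper and the x axis of bottle, either way round above 0.2 rad and z of stopper in the frame of bottle between 0.115 and 0.145 m), for 0.05 s.
3. the stopper is turned back to within 7 degrees of where it was, still in the neck (angle between the x axis of stopper and the x axis of bottle, either way round below 0.12 rad and z of stopper in the frame of bottle below 0.15 m), for 0.05 s.
4. the stopper is drawn out of the neck (z of stopper in the frame of bottle above 0.155 m), for 0.1 s.
At the end, for the whole second after the job is handed in: Every cap and the stopper lie in the tray (their origins within its walls and less than 75 mm above the tray's underside), at rest; the puller stands upright (within 7 degrees) on the mat, its origin within 60 mm of the mat's centre (all of step 1 and x of stopper in the frame of tray between -0.08 and 0.08 m and y of stopper in the frame of tray between -0.16 and 0.16 m and z of stopper in the frame of tray between 0 and 0.075 m and linear speed of each of cap_yellow, cap_red, cap_blue, cap_green, stopper, puller below 0.02 m/s and angle between puller's own z axis and vertical below 0.12 rad and horizontal distance between puller and mat below 0.06 m and height (world z) of puller below 0.012 m); the robot touches nothing.
It fails at once if the fingers push or grip a cap (over 3 N) while it is still on its pot ((contact force between cap_yellow and the fingers above 3 N and distance between cap_yellow and seat_yellow below 0.012 m) or (contact force between cap_red and the fingers above 3 N and distance between cap_red and seat_red below 0.012 m) or (contact force between cap_blue and the fingers above 3 N and distance between cap_blue and seat_blue below 0.012 m) or (contact force between cap_green and the fingers above 3 N and distance between cap_green and seat_green below 0.012 m)).
It fails at once if the pencil box, sponge or cup is moved by more than 25 mm (distance of any of pencil_box, sponge, water_cup from where it was at the start of the episode above 0.025 m).
Of cap_yellow, cap_red, cap_blue, cap_green only 2 to 4 are there at a start; the rules pass over those that are not, and their reading is None.
At some moment in a run one of puller may be knocked a few centimetres aside while the robot is not near it.
Once in a run the grip may slacken for a moment while it holds something.
It also fails if it takes over 210 s, if anything falls off the work surface, if the arm or the gripper's body presses on something with over 40 N, if the wrist force passes 120 N, or if a joint passes its speed limit or range.

## Working session

There is one attempt and no reset: what is moved stays moved. The work goes in short steps, Python scripts to look and compute and a tool call to move; the robot and the scene stay as the last step left them, time stands still between calls to the robot, and variables do not carry over. Pictures are saved under pics/ and viewed, about 12 in all and at most 16, crops included, and the job is handed in when it is done.

Besides the shell and the picture viewer there is one more tool, called by a JSON object that holds its "method" and its "body". jog_arm: Moves the arm, as the interface text tells. Its arguments: {"type":"object","properties":{"deltas":{"type":"array"},"grip_force":{"type":"number"}},"required":["deltas"]}

```bash
ls; mkdir -p pics; python3 - <<'E'
from cell import r,eyes,ticket
import cv2
for n in("scene","top"):
    c=eyes.camera(n); cv2.imwrite(f"pics/{n}0.png",c["img"]); print(n,c["K"].tolist(),c["R"].round(4).tolist(),c["t"].round(1).tolist())
s=r.sense();print(s)
E
```

```text
pics
scene [[382.73971089258725, 0.0, 326.829633939202], [0.0, 382.73971089258725, 199.82127178392903], [0.0, 0.0, 1.0]] [[0.827, 0.5621, -0.0035], [0.4622, -0.6835, -0.565], [-0.32, 0.4657, -0.8251]] [-471.9, -254.2, 1397.1]
top [[444.87598396868543, 0.0, 324.66822174678566], [0.0, 444.87598396868543, 199.89401255056617], [0.0, 0.0, 1.0]] [[-0.0028, -1.0, -0.0031], [-0.9857, 0.0033, -0.1685], [0.1685, 0.0026, -0.9857]] [-35.1, 580.1, 1278.3]
{'t': 0.1, 'joint_positions': array([-1.27399769e+00,  5.32802337e-02,  1.61414785e+00,  2.54319220e-05,
        1.47600305e+00, -1.19037124e-01]), 'joint_vel': array([ 0.00112436, -0.00054697, -0.00295824, -0.00018295,  0.00123396,
        0.00093525]), 'tau': array([ 1.55623879e-04, -3.94904959e+01, -3.71361530e+01, -1.06475354e-04,
        3.88557572e-03, -4.63481754e-06]), 'position': array([ 252.29250002, -571.20434755,  230.1978186 ]), 'tool_rot': array([-3.07213845e+00, -6.48115002e-01,  2.16603405e-04]), 'wrist_force': array([-0.5348229 ,  0.2056232 , -0.55790309]), 'torque': array([ 0.01043834,  0.00154634, -0.00683437]), 'grip_width': 85.44690738471068}
```

View pics/scene0.png

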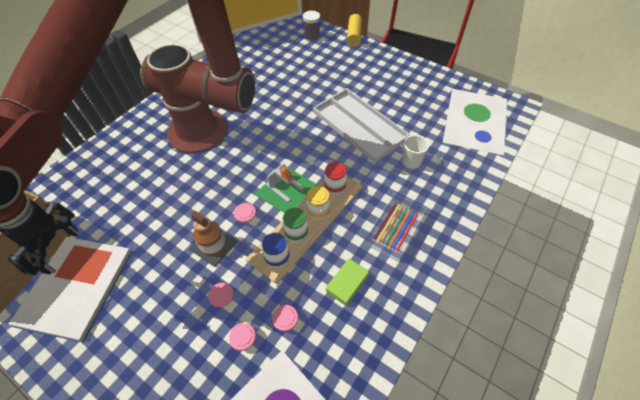

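View pics/top0.png

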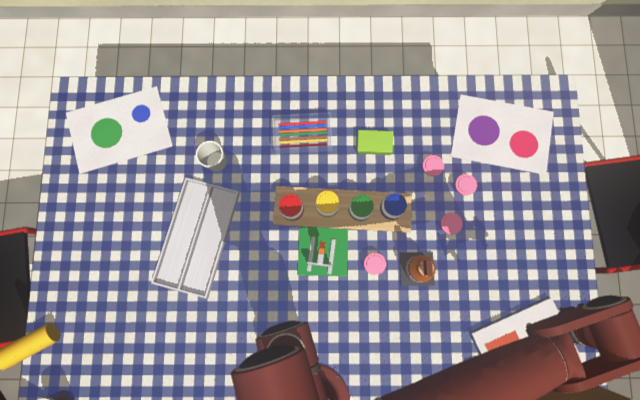

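The top view shows the pot row at (290..395, 205), the puller on its mat at (322,252), the tray at (195,237), the bottle at (420,268) and pink look-alikes. I'll zoom both views into one picture.

```bash
cat > h.py <<'E'
import numpy as np, cv2
from scipy.spatial.transform import Rotation as Ro
from cell import r,eyes,ticket
def ray(c,p):
    d=c["R"].T@np.linalg.inv(c["K"])@[p[0],p[1],1.]; return -c["R"].T@c["t"],d/np.linalg.norm(d)
def atz(c,p,z):
    o,d=ray(c,p); return (o+d*(z-o[2])/d[2]).round(1)
def tri(obs):
    A=np.zeros((3,3));b=np.zeros(3)
    for c,p in obs:
        o,d=ray(c,p);P=np.eye(3)-np.outer(d,d);A+=P;b+=P@o
    X=np.linalg.solve(A,b); return X.round(1),[np.linalg.norm(np.cross(ray(c,p)[1],X-ray(c,p)[0])).round(1) for c,p in obs]
def proj(c,X):
    q=c["K"]@(c["R"]@np.array(X,float)+c["t"]); return q[:2]/q[2]
def st():
    s=r.sense(); R=Ro.from_rotvec(s["tool_rot"]).as_matrix()
    print("t",round(s["t"],2),"p",s["position"].round(1),"rot",s["tool_rot"].round(4),"x",R[:,0].round(3),"y",R[:,1].round(3),"z",R[:,2].round(3),"F",s["wrist_force"].round(1),"w",round(s["grip_width"],1),"q",s["joint_positions"].round(2)); return s,R
def plan(pos,yaw,n=None):
    """rows-total to reach TCP pos, tool down with tool x at yaw (deg): total turn (units pi/2) & shift in tool units"""
    s,R=st(); a=np.radians(yaw); xd=np.array([np.cos(a),np.sin(a),0]); T=np.stack([xd,np.cross([0,0,-1],xd),[0,0,-1]],1)
    w=Ro.from_matrix(R.T@T).as_rotvec(); d=R.T@(np.array(pos)-s["position"])
    print("turn",(w/(np.pi/2)).round(4),"deg",np.degrees(np.linalg.norm(w)).round(1),"shift",(d/80).round(4),"d_target_frame",(T.T@(np.array(pos)-s["position"])/80).round(4))
E
python3 - <<'E'
import cv2,numpy as np
a=cv2.imread("pics/top0.png")[170:310,260:460]; b=cv2.imread("pics/scene0.png")[150:290,180:380]
z=lambda i:cv2.resize(i,(800,560),interpolation=cv2.INTER_CUBIC)
cv2.imwrite("pics/ztop.png",z(a));cv2.imwrite("pics/zsc.png",z(b))
E
```

```text
(no output)
```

View pics/ztop.png

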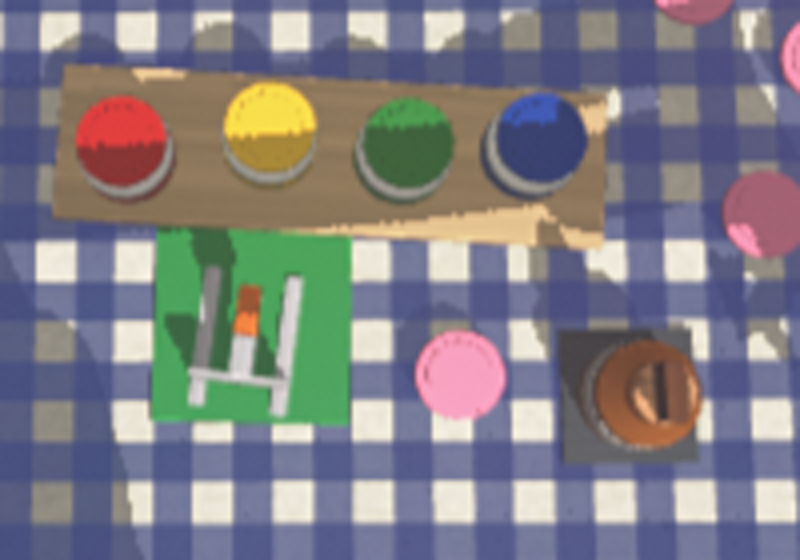

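View pics/zsc.png

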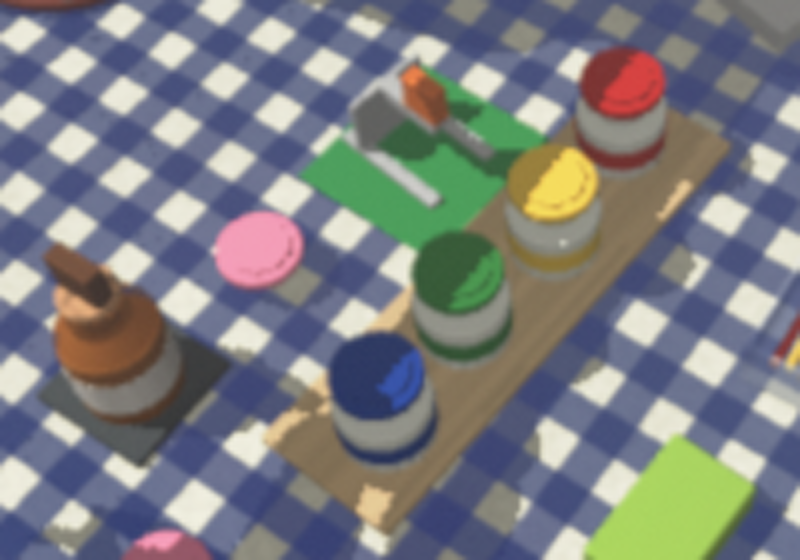

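All four pots are capped (red, yellow, green and blue from left to right in the top view). The puller stands on the mat with its prong tips towards +x. Next I'll measure by colour in both views.

```bash
cat > m.py <<'E'
from h import *
C={n:eyes.camera(n) for n in("scene","top")}
def blob(n,lo,hi,box,z=0):
    im=C[n]["img"]; hs=cv2.cvtColor(im,cv2.COLOR_BGR2HSV); m=np.zeros(hs.shape[:2],np.uint8)
    x0,y0,x1,y1=box; m[y0:y1,x0:x1]=cv2.inRange(hs,lo,hi)[y0:y1,x0:x1]
    k,l,s,c=cv2.connectedComponentsWithStats(m); i=1+np.argmax(s[1:,4]); return c[i],s[i],(l==i).astype(np.uint8)
H={"red":((0,140,60),(8,255,255)),"yellow":((20,120,60),(32,255,255)),"green":((50,100,30),(75,255,255)),"blue":((108,150,50),(118,255,255))}
tb={"red":(276,190,304,220),"yellow":(313,188,341,218),"green":(347,190,375,222),"blue":(381,190,409,222)}
sb={"red":(322,158,350,182),"yellow":(304,184,332,208),"green":(281,205,309,230),"blue":(260,230,290,258)}
P={}
for k in H:
    a,sa,_=blob("top",*H[k],tb[k]);b,sb_,_=blob("scene",*H[k],sb[k])
    X,e=tri([(C["top"],a),(C["scene"],b)]); P[k]=atz(C["top"],a,96)
    print(k,a.round(1),sa[2:],b.round(1),sb_[2:],X,e,"@96",P[k],atz(C["scene"],b,96))
# handle top
hb=((4,150,80),(16,255,255))
a,sa,_=blob("top",*hb,(310,236,335,262)); b,s2,_=blob("scene",*hb,(275,160,300,185))
print("handle",a,sa,b,s2,tri([(C["top"],a),(C["scene"],b)]))
t=lambda x,y:(260+x/4,170+y/4); s=lambda x,y:(180+x/4,150+y/4)
for nm,p in dict(tipL=(212,268),tipR=(293,277),tailL=(196,403),tailR=(279,413)).items(): print(nm,atz(C["top"],t(*p),9))
for nm,p in dict(m1=(157,230),m2=(351,233),m3=(350,424),m4=(151,422)).items(): print(nm,atz(C["top"],t(*p),4))
for nm,p in dict(r1=(65,65),r2=(605,95),r3=(603,247),r4=(53,216)).items(): print(nm,atz(C["top"],t(*p),12))
for nm,p in dict(f1=(560,330),f2=(690,330),f3=(697,462),f4=(563,462)).items(): print(nm,atz(C["top"],t(*p),8))
print("stopper top",tri([(C["top"],t(661,390)),(C["scene"],s(78,274))]))
E
python3 m.py; python3 - <<'E'
import cv2
i=cv2.imread("pics/top0.png")[165:310,140:250]; cv2.imwrite("pics/tray.png",cv2.resize(i,None,fx=4,fy=4,interpolation=cv2.INTER_CUBIC))
E
```

```text
red [289.6 204.4] [ 22  22 382] [335.4 170.6] [ 19  16 242] [559.9  63.8  89.7] [np.float64(0.6), np.float64(0.6)] @96 [559.3  63.7  96. ] [562.2  59.   96. ]
yellow [327.  201.1] [ 23  23 403] [317.7 195.3] [ 23  20 344] [568.9 -43.9  92.1] [np.float64(0.2), np.float64(0.2)] @96 [568.4 -43.7  96. ] [570.4 -46.3  96. ]
green [361.4 198.6] [ 20   8 112] [298.7 220.3] [ 15  16 131] [ 575.1 -143.8   93.7] [np.float64(1.2), np.float64(1.2)] @96 [ 575.4 -142.8   96. ] [ 575.3 -145.8   96. ]
blue [393.2 197. ] [13  7 61] [280.  244.8] [11 15 97] [ 579.5 -234.7   95.6] [np.float64(0.4), np.float64(0.4)] @96 [ 579.7 -234.4   96. ] [ 579.4 -235.2   96. ]
handle [321.47368421 247.31578947] [318 242   7  12  57] [284.45762712 172.38983051] [281 167   9  13  59] (array([435.5, -28.6,  89.9]), [np.float64(1.5), np.float64(1.5)])
tipL [472.8  -1.1   9. ]
tipR [465.8 -62.4   9. ]
tailL [371.8  10.8   9. ]
tailR [364.2 -51.3   9. ]
m1 [502.4  41.2   4. ]
m2 [ 499.6 -107.     4. ]
m3 [ 356.  -104.6    4. ]
m4 [357.9  44.7   4. ]
r1 [629.6 112.5  12. ]
r2 [ 604.6 -303.    12. ]
r3 [ 487.6 -297.3   12. ]
r4 [512.5 119.8  12. ]
f1 [ 425.4 -263.4    8. ]
f2 [ 425.1 -361.4    8. ]
f3 [ 327.3 -362.3    8. ]
f4 [ 327.6 -262.6    8. ]
stopper top (array([ 376.7, -309.2,  145.5]), [np.float64(2.1), np.float64(2.1)])
```

View pics/tray.png

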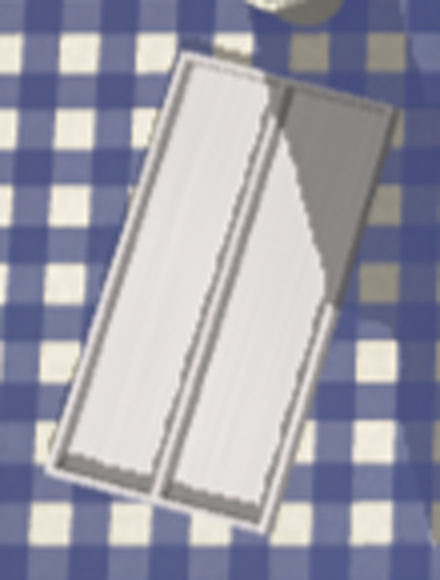

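The tray rim corners in the crop are TL (182,53), TR (397,108), BR (268,533) and BL (48,468), and the ridge runs from (284,85) to (162,495). The side facing the robot is the right one.

```bash
python3 - <<'E'
from h import *
C=eyes.camera("top"); t=lambda x,y:(140+x/4,165+y/4)
for p in((182,53),(397,108),(268,533),(48,468)): print(atz(C,t(*p),25))
for p in((284,85),(162,495)): print("ridge",atz(C,t(*p),30))
w=eyes.camera("wrist"); s=r.sense(); R=Ro.from_rotvec(s["tool_rot"]).as_matrix(); o=-w["R"].T@w["t"]
print("cam in tool",R.T@(o-s["position"]),"axes",(w["R"]@R).round(3),w["K"][0])
for y in(0,180):plan([470,-95,420],y)
E
```

```text
[652.9 389.9  25. ]
[609.4 223.7  25. ]
[292.8 308.9  25. ]
[340.1 473.2  25. ]
ridge [626.6 309.3  30. ]
ridge [320.5 386.4  30. ]
cam in tool [  79.28118085    0.3952199  -142.20937254] axes [[-0.001  1.    -0.001]
 [-0.951 -0.001 -0.308]
 [-0.308  0.     0.951]] [330.39435669   0.         321.43044855]
t 0.3 p [ 252.4 -571.5  230.9] rot [-3.0733e+00 -6.4830e-01  1.0000e-04] x [0.915 0.404 0.   ] y [ 0.404 -0.915 -0.001] z [-0.     0.001 -1.   ] F [ 0.7 -0.3  0.3] w 85.8 q [-1.27  0.05  1.61 -0.    1.48 -0.12]
turn [-0.0004  0.      0.2647] deg 23.8 shift [ 4.8946 -4.352  -2.3605] d_target_frame [ 2.7201 -5.9567 -2.3639]
t 0.3 p [ 252.4 -571.5  230.9] rot [-3.0733e+00 -6.4830e-01  1.0000e-04] x [0.915 0.404 0.   ] y [ 0.404 -0.915 -0.001] z [-0.     0.001 -1.   ] F [ 0.7 -0.3  0.3] w 85.8 q [-1.27  0.05  1.61 -0.    1.48 -0.12]
turn [-1.0000e-04 -6.0000e-04 -1.7353e+00] deg 156.2 shift [ 4.8946 -4.352  -2.3605] d_target_frame [-2.7201  5.9567 -2.3639]
```

{"method": "jog_arm", "body": {"deltas": [[0,0,0.101,0,0,-0.3,85],[0,0,0.101,0,0,-0.3,85],[0,0,0.101,0,0,-0.26,85],[0,0,0,0.45,-0.49,0,85],[0,0,0,0.45,-0.49,0,85],[0,0,0,0.45,-0.49,0,85],[0,0,0,0.45,-0.49,0,85],[0,0,0,0.45,-0.49,0,85],[0,0,0,0.45,-0.49,0,85],[0,0,0,0.45,-0.49,0,85],[0,0,0,0.45,-0.49,0,85],[0,0,0,0.45,-0.49,0,85]]}}

```text
t: 1.8
position: [611.0, -237.7, 301.8]
tool_rot: [-3.138, 0.132, -0.002]
wrist_force: [-0.4, -0.4, -0.5]
grip_width: 84.9
```

{"method": "jog_arm", "body": {"deltas": [[0,0,0,0,0,0,85],[0,0,0,0,0,0,85],[0,0,0,0,0,0,85]]}}

```text
t: 2.17
position: [612.3, -235.5, 301.0]
tool_rot: [-3.138, 0.126, -0.0]
wrist_force: [-0.1, -0.2, 0.2]
grip_width: 84.9
```

```bash
python3 - <<'E'
from h import *; import pickle
s,R=st(); w=eyes.camera("wrist"); pickle.dump(w,open("w1.pkl","wb")); cv2.imwrite("pics/w1.png",w["img"]);plan([600,0,300],-3.4)
E
```

```text
t 2.17 p [ 612.3 -235.5  301. ] rot [-3.1382e+00  1.2600e-01 -1.0000e-04] x [ 0.997 -0.08   0.   ] y [-0.08  -0.997 -0.001] z [ 0.     0.001 -1.   ] F [-0.1 -0.2  0.2] w 84.9 q [-0.48  0.09  1.45  0.    1.59  1.17]
t 2.23 p [ 612.2 -235.7  301. ] rot [-3.1382e+00  1.2650e-01 -1.0000e-04] x [ 0.997 -0.08   0.   ] y [-0.08  -0.997 -0.001] z [ 0.     0.001 -1.   ] F [ 0.2 -0.1 -0.2] w 85.0 q [-0.48  0.09  1.45  0.    1.59  1.17]
turn [-0.0005 -0.     -0.0135] deg 1.2 shift [-0.3893 -2.9242  0.0145] d_target_frame [-0.3272 -2.9318  0.0121]
```

View pics/w1.png

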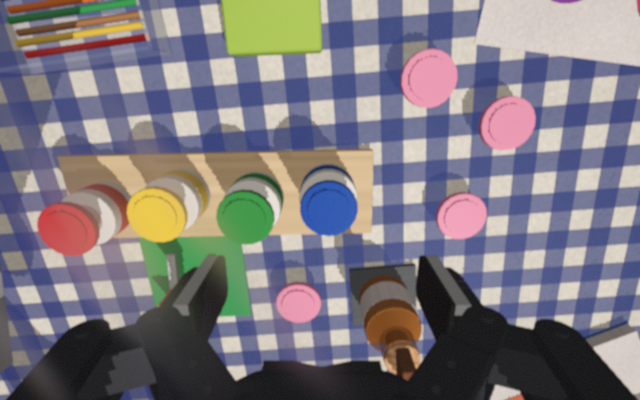

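The wrist view shows the four capped pots clearly: red (70,229), yellow (157,215), green (246,216) and blue (328,208). I'll take a second view further left.

{"method": "jog_arm", "body": {"deltas": [[0,0,-0.0135,-0.04,-0.42,0,85],[0,0,0,-0.04,-0.42,0,85],[0,0,0,-0.04,-0.42,0,85],[0,0,0,-0.04,-0.42,0,85],[0,0,0,-0.04,-0.42,0,85],[0,0,0,-0.04,-0.42,0,85],[0,0,0,0,0,0,85],[0,0,0,0,0,0,85],[0,0,0,0,0,0,85]]}}

```text
t: 3.35
position: [602.8, -38.2, 302.3]
tool_rot: [3.138, -0.119, 0.004]
wrist_force: [0.1, -0.8, 0.4]
grip_width: 84.8
```

```bash
cat > m2.py <<'E'
from h import *; import pickle
w1=pickle.load(open("w1.pkl","rb")); s,R=st(); w2=eyes.camera("wrist"); pickle.dump(w2,open("w2.pkl","wb")); cv2.imwrite("pics/w2.png",w2["img"])
H={"red":((0,150,90),(6,255,255)),"yellow":((20,150,90),(30,255,255)),"green":((55,130,50),(75,255,255)),"blue":((108,170,90),(118,255,255))}
G=dict(red=(559,61),yellow=(568,-45),green=(572,-144),blue=(577,-235))
for k,(lo,hi) in H.items():
    E=[]
    for w in(w1,w2):
        hs=cv2.cvtColor(w["img"],cv2.COLOR_BGR2HSV);m=cv2.inRange(hs,lo,hi);pc=proj(w,[*G[k],98]);
        mm=np.zeros_like(m);cv2.circle(mm,tuple(int(v) for v in pc),45,255,-1);m&=mm
        n,l,sx,c=cv2.connectedComponentsWithStats(m);i=1+np.argmax(sx[1:,4])
        cs,_=cv2.findContours((l==i).astype(np.uint8),cv2.RETR_EXTERNAL,cv2.CHAIN_APPROX_NONE);el=cv2.fitEllipse(cv2.convexHull(max(cs,key=len)));E.append((el[0],el[1]))
    X,e=tri([(w1,E[0][0]),(w2,E[1][0])]); print(k,[(np.round(a,1).tolist(),np.round(b,1).tolist()) for a,b in E],X,e,atz(w1,E[0][0],92)[:2],atz(w2,E[1][0],92)[:2])
E
python3 m2.py
```

```text
t 3.35 p [602.8 -38.2 302.3] rot [ 3.1381 -0.119   0.0038] x [ 0.997 -0.076  0.002] y [-0.076 -0.997  0.001] z [ 0.002 -0.001 -1.   ] F [ 0.1 -0.8  0.4] w 84.8 q [-0.19 -0.03  1.58 -0.    1.59  1.46]
red [([52.5, 223.5], [22.7, 34.6]), ([234.9, 207.5], [51.9, 56.6])] [573.8  54.4 119.4] [np.float64(3.6), np.float64(3.6)] [568.   78.3] [560.6  63. ]
yellow [([155.9, 214.8], [50.6, 60.5]), ([328.0, 193.2], [55.7, 56.6])] [569.7 -43.7  93.6] [np.float64(0.2), np.float64(0.2)] [568.9 -42.8] [569.4 -43.7]
green [([246.1, 215.8], [48.5, 53.8]), ([416.9, 194.6], [48.4, 56.3])] [ 558.4 -144.2   88.3] [np.float64(0.4), np.float64(0.4)] [ 559.3 -145.2] [ 560.1 -143.1]
blue [([328.2, 207.6], [52.4, 53.9]), ([504.4, 186.9], [51.7, 60.7])] [ 562.2 -239.3   93.8] [np.float64(0.1), np.float64(0.1)] [ 561.7 -239.3] [ 561.5 -240.4]
```

View pics/w2.png

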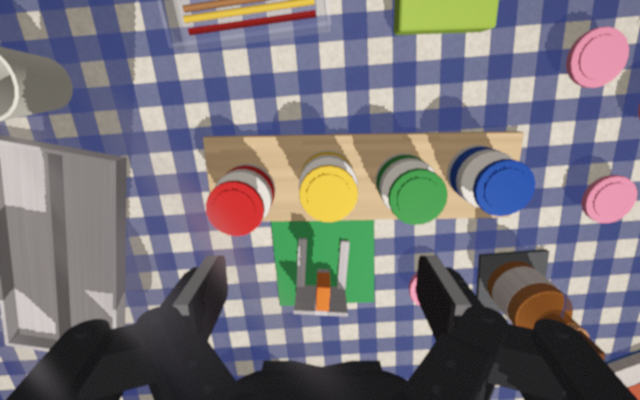

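Both wrist views agree within about 1 mm: red (560.6,63), yellow (569.5,−43.5), green (559.5,−144), blue (561.8,−240). In the second view the puller handle is at (323,290), which is consistent with (436,−28.5). Next I'll go above the puller.

{"method": "jog_arm", "body": {"deltas": [[0,0,0.024,-0.4,0.024,0.3,85],[0,0,0,-0.42,0.024,0.4,85],[0,0,0,-0.42,0.024,0.4,85],[0,0,0,-0.42,0.024,0.4,85],[0,0,0,-0.42,0.024,0.4,85],[0,0,0,0,0,0.2,85],[0,0,0,0,0,0,85],[0,0,0,0,0,0,85]]}}

```text
t: 4.4
position: [435.5, -35.5, 130.8]
tool_rot: [3.132, -0.194, 0.013]
wrist_force: [0.5, -0.7, 0.8]
grip_width: 84.6
```

```bash
python3 - <<'E'
from h import *
plan([436,-28.5,69],-6.6); w=eyes.camera("wrist"); cv2.imwrite("pics/w3.png",w["img"])
for dx,dy,z in((0,0,102),(34,31,9),(34,-31,9)):
    a=np.radians(-6.6);print(proj(w,[436+dx*np.cos(a)-dy*np.sin(a),-28.5+dx*np.sin(a)+dy*np.cos(a),z]).round(1))
E
```

```text
t 4.4 p [435.5 -35.5 130.8] rot [ 3.1324 -0.1941  0.0133] x [ 0.992 -0.123  0.009] y [-0.123 -0.992  0.003] z [ 0.008 -0.004 -1.   ] F [ 0.5 -0.7  0.8] w 84.6 q [-0.25 -0.35  2.14 -0.    1.34  1.44]
turn [ 0.0017 -0.0055 -0.0055] deg 0.7 shift [-0.0114 -0.0901  0.7727] d_target_frame [-0.0039 -0.088   0.773 ]
[308.4 235.6]
[273.  148.9]
[350.  148.1]
```

View pics/w3.png

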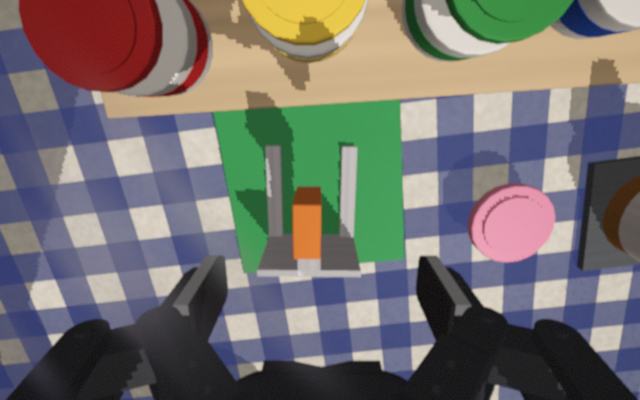

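The handle top is at about (307,230) against a predicted (308,236), and the prong tips match within 3 px. I'll descend and grip.

{"method": "jog_arm", "body": {"deltas": [[0.0017,-0.0055,-0.0055,0.01,-0.09,0,85],[0,0,0,0.01,0,0.25,85],[0,0,0,0,0,0.25,85],[0,0,0,0,0,0.25,85],[0,0,0,0,0,0,85],[0,0,0,0,0,0,0],[0,0,0,0,0,0,0],[0,0,0,0,0,0,0],[0,0,0,0,0,0,0],[0,0,0,0,0,0,0],[0,0,0,0,0,0,0]], "grip_force": 90}}

```text
t: 5.82
position: [448.6, -28.2, 80.0]
tool_rot: [3.135, -0.175, 0.026]
wrist_force: [1.0, 0.1, -0.7]
grip_width: 14.0
```

```bash
python3 -c "
from h import *; st()"
```

```text
t 5.83 p [448.6 -28.2  80. ] rot [ 3.1351 -0.1753  0.0264] x [ 0.994 -0.111  0.017] y [-0.111 -0.994  0.001] z [ 0.017 -0.002 -1.   ] F [ 1.   0.1 -0.7] w 14.0 q [-0.23 -0.25  2.16  0.    1.22  1.45]
```

The grip sits too high (TCP z 80, x 449). I'll open, correct and grip again.

{"method": "jog_arm", "body": {"deltas": [[0,0,0,0,0,0,60],[0,0,0,0,0,0,60],[0,-0.011,0,0,0,0,60],[0,0,0,-0.12,0,0.05,60],[0,0,0,0,0,0,60]]}}

```text
t: 6.45
position: [438.1, -27.0, 75.5]
tool_rot: [3.136, -0.175, -0.004]
wrist_force: [-0.6, 0.4, 0.1]
grip_width: 60.8
```

```bash
python3 -c "
from h import *; plan([437,-28.5,69],-6.6)"
```

```text
t 6.45 p [438.1 -27.   75.5] rot [ 3.1362 -0.1752 -0.0044] x [ 0.994 -0.111 -0.003] y [-0.111 -0.994  0.001] z [-0.003 -0.    -1.   ] F [-0.6  0.4  0.1] w 60.8 q [-0.23 -0.26  2.17 -0.    1.23  1.45]
turn [0.0004 0.0018 0.0023] deg 0.3 shift [-0.0108  0.02    0.0815] d_target_frame [-0.011   0.0201  0.0814]
```

{"method": "jog_arm", "body": {"deltas": [[0,0.0018,0.002,-0.01,0.02,0.08,60],[0,0,0,0,0,0,60],[0,0,0,0,0,0,60]]}}

```text
t: 6.82
position: [436.8, -28.6, 68.5]
tool_rot: [3.136, -0.181, 0.0]
wrist_force: [-0.2, 0.1, -0.3]
grip_width: 60.1
```

{"method": "jog_arm", "body": {"deltas": [[0,0,0,0,0,0,0],[0,0,0,0,0,0,0],[0,0,0,0,0,0,0],[0,0,0,0,0,0,0]], "grip_force": 90}}

```text
t: 7.32
position: [436.9, -28.6, 68.6]
tool_rot: [3.136, -0.18, 0.001]
wrist_force: [0.9, 0.6, -0.7]
grip_width: 14.9
```

```bash
python3 -c "
from h import *; st()
w=eyes.camera('wrist'); cv2.imwrite('pics/w4.png',w['img'])"
```

```text
t 7.33 p [436.9 -28.6  68.6] rot [ 3.1357e+00 -1.8050e-01  8.0000e-04] x [ 0.993 -0.115  0.001] y [-0.115 -0.993  0.001] z [ 0.    -0.001 -1.   ] F [ 0.9  0.6 -0.7] w 14.9 q [-0.24 -0.25  2.18 -0.    1.21  1.45]
```

View pics/w4.png

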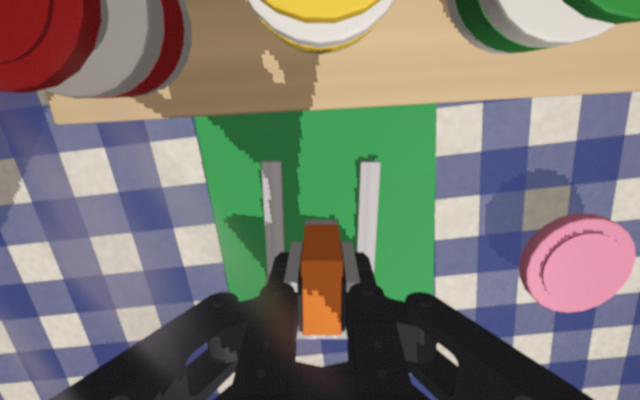

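The handle is gripped at (322,275) with both prongs parallel. I'll lift and set up in front of yellow.

{"method": "jog_arm", "body": {"deltas": [[0,0,0,0,0,-0.2,0],[0,0,0,0,0,-0.25,0],[0,0,0,0,0,-0.25,0],[0,0,-0.018,0.1,0.03,-0.15,0],[0,0,-0.018,0.2,0.03,0,0],[0,0,0,0.1,0.02,0,0],[0,0,0,0,0,0,0],[0,0,0,0,0,0,0]]}}

```text
t: 8.38
position: [469.3, -38.3, 141.4]
tool_rot: [3.139, -0.086, -0.0]
wrist_force: [0.5, -0.8, -1.4]
grip_width: 14.9
```

```bash
python3 - <<'E'
from h import *
s,R=st()
w=eyes.camera("wrist"); cv2.imwrite("pics/w5.png",w["img"])
zp=s["position"][2]-64.6
for dx,dy,z in((34,31,5),(34,-31,5)): print("tip",proj(w,s["position"]+R@[dx,-dy,64.6-z]).round(1))
print("cap",proj(w,[569.5,-43.5,96]).round(1))
plan([569.5,-43.5,134.6],-3.4)
E
```

```text
t 8.38 p [469.3 -38.3 141.4] rot [ 3.1395e+00 -8.5800e-02 -2.0000e-04] x [ 0.999 -0.055 -0.   ] y [-0.055 -0.999  0.001] z [-0.    -0.001 -1.   ] F [ 0.5 -0.8 -1.4] w 14.9 q [-0.24 -0.26  2.05 -0.    1.35  1.39]
tip [271.2 163.9]
tip [370.5 163.8]
cap [320.   45.1]
t 8.43 p [469.2 -38.3 141.3] rot [ 3.1394e+00 -8.5700e-02 -1.0000e-04] x [ 0.999 -0.055 -0.   ] y [-0.055 -0.999  0.001] z [-0.    -0.001 -1.   ] F [-0.1  0.9 -2.2] w 15.1 q [-0.24 -0.26  2.05 -0.    1.35  1.39]
turn [0.0006 0.     0.003 ] deg 0.3 shift [ 1.2551 -0.0032  0.0841] d_target_frame [ 1.2551 -0.0091  0.0841]
```

View pics/w5.png

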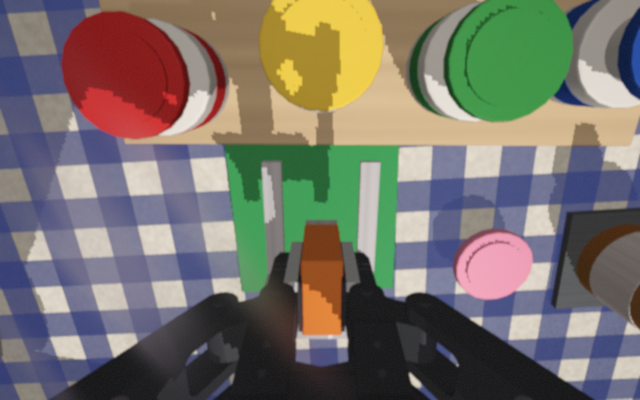

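The cap at (321,48) and the tips at (272,162) and (370,162) match the predictions. I'll advance under the cap.

{"method": "jog_arm", "body": {"deltas": [[0,0,0.003,0,0,0.084,0],[0,0,0,0,0,0,0],[0,0,0,0.25,-0.003,0,0],[0,0,0,0.3,-0.003,0,0],[0,0,0,0.3,-0.003,0,0],[0,0,0,0.25,0,0,0],[0,0,0,0.1,0,0,0],[0,0,0,0,0,0,0],[0,0,0,0,0,0,0]]}}

```text
t: 9.55
position: [564.6, -42.6, 131.5]
tool_rot: [3.14, -0.093, -0.008]
wrist_force: [-0.9, 0.1, -2.9]
grip_width: 15.0
```

```bash
python3 - <<'E'
from h import *
plan([569.5,-43.5,134.6],-3.4)
E
```

```text
t 9.55 p [564.6 -42.6 131.5] rot [ 3.1399 -0.0933 -0.008 ] x [ 0.998 -0.059 -0.005] y [-0.059 -0.998  0.   ] z [-0.005 -0.    -1.   ] F [-0.9  0.1 -2.9] w 15.0 q [-0.21 -0.    1.84 -0.    1.31  1.42]
turn [ 0.0003  0.0033 -0.    ] deg 0.3 shift [ 0.0622  0.0082 -0.0393] d_target_frame [ 0.0624  0.0082 -0.039 ]
```

{"method": "jog_arm", "body": {"deltas": [[0,0.0033,0,0.062,0.008,-0.02,0],[0,0,0,0,0,0,0],[0,0,0,0,0,-0.08,0],[0,0,0,0,0,-0.08,0],[0,0,0,0,0,-0.08,0],[0,0,0,0,0,-0.08,0],[0,0,0,0,0,-0.08,0],[0,0,0,0,0,0,0]], "grip_force": 110}}

```text
t: 10.55
position: [568.4, -43.4, 167.4]
tool_rot: [3.14, -0.094, -0.0]
wrist_force: [-0.5, 0.5, -2.4]
grip_width: 14.7
```

```bash
python3 -c "
from h import *; st()"
```

```text
t 10.55 p [568.4 -43.4 167.4] rot [ 3.1398e+00 -9.3500e-02 -2.0000e-04] x [ 0.998 -0.06  -0.   ] y [-0.06  -0.998  0.   ] z [-0. -0. -1.] F [-0.5  0.5 -2.4] w 14.7 q [-0.21 -0.03  1.8  -0.    1.37  1.42]
```

Yellow has popped (pull back to about 2.4 N). I'll lift on, rotate, and check the cap's seat.

{"method": "jog_arm", "body": {"deltas": [[0,0,0,0,0,-0.1,0],[0,0,0,0,0,-0.2,0],[0,0,-0.03,0,0,-0.2,0],[0,0,-0.06,0,0,-0.1,0],[0,0,-0.09,0,0,0,0],[0,0,-0.1,0,0,0,0],[0,0,-0.1,0,0,0,0],[0,0,-0.1,0,0,0,0],[0,0,-0.1,0,0,0,0],[0,0,-0.1,0,0,0,0],[0,0,-0.09,0,0,0,0],[0,0,-0.06,0,0,0,0]]}}

```text
t: 12.05
position: [571.9, -43.9, 232.6]
tool_rot: [2.504, 1.88, 0.014]
wrist_force: [-0.0, 0.2, -2.5]
grip_width: 14.4
```

```bash
cat > ck.py <<'E'
# where is the cap of colour k on the puller (puller frame x,y), and plan to tray slot
from h import *; import sys
k,slot=sys.argv[1],float(sys.argv[2])
H={"red":((0,150,60),(6,255,255)),"yellow":((20,130,60),(32,255,255)),"green":((55,130,40),(75,255,255)),"blue":((108,150,50),(118,255,255))}
w=eyes.camera("wrist"); cv2.imwrite(f"pics/ck_{k}.png",w["img"]); s=r.sense(); R=Ro.from_rotvec(s["tool_rot"]).as_matrix()
m=cv2.inRange(cv2.cvtColor(w["img"],cv2.COLOR_BGR2HSV),*H[k]); n,l,sx,c=cv2.connectedComponentsWithStats(m); i=1+np.argmax(sx[1:,4])
bb=sx[i]; print("blob",bb)
zd=s["position"][2]-64.6+5
# disc silhouette: left/right extremes and far (top-of-image) edge
rows,cols=np.where(l==i); 
def tf(p,z): return ((R.T@(atz(w,p,z)-s["position"]))[:2]*[1,-1]).round(1)
jl,jr=cols.argmin(),cols.argmax(); jt=rows.argmin()
print("left",tf((cols[jl],rows[jl]),zd+5),"right",tf((cols[jr],rows[jr]),zd+5),"far",tf((cols[jt],rows[jt]),zd+5))
a=np.radians(75.5); X=np.array([np.cos(a),np.sin(a)]);Y=np.array([-X[1],X[0]])
p=np.array([473.7,348.5])+25*X+slot*Y; plan([*p,200],75.5)
E
python3 ck.py yellow -115
python3 - <<'E'
from h import *
c=eyes.camera("top");print("cup",atz(c,(209,153),90),atz(c,(209,165),0))
E
```

```text
blob [ 271  168  102   86 5832]
left [ 5.3 31.6] right [  3.4 -32.7] far [31.8  4.7]
t 12.1 p [572.  -43.9 232.8] rot [2.5021 1.8821 0.0149] x [0.277 0.961 0.001] y [ 0.961 -0.277  0.014] z [ 0.014 -0.003 -1.   ] F [ 0.6 -0.3 -1.9] w 14.3 q [-0.21 -0.08  1.74  0.    1.47  0.07]
turn [ 0.0091 -0.0007 -0.0178] deg 1.8 shift [ 4.7235 -1.1183  0.3999] d_target_frame [ 4.7532 -0.9802  0.41  ]
cup [714.3 303.4  90. ] [700.8 326.2   0. ]
```

View pics/ck_yellow.png

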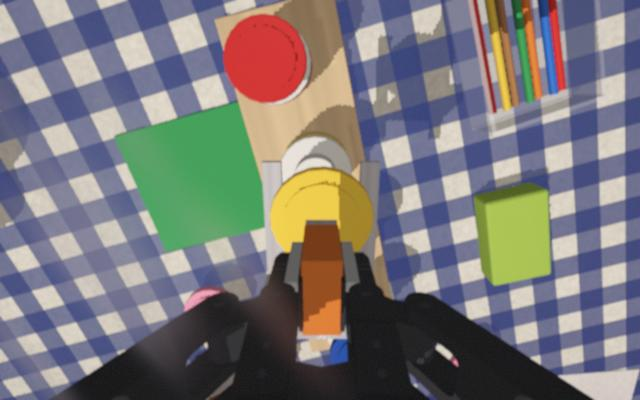

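Yellow rides centred on the prongs at (322,215) and its pot is visibly open. I'll carry it to the tray.

{"method": "jog_arm", "body": {"deltas": [[0.009,0,-0.018,0.15,-0.03,0,0],[0,0,0,0.3,-0.065,0,0],[0,0,0,0.45,-0.1,0,0],[0,0,0,0.55,-0.12,0,0],[0,0,0,0.55,-0.12,0.03,0],[0,0,0,0.55,-0.12,0.07,0],[0,0,0,0.55,-0.12,0.1,0],[0,0,0,0.5,-0.11,0.1,0],[0,0,0,0.4,-0.09,0.07,0],[0,0,0,0.3,-0.065,0.03,0],[0,0,0,0.2,-0.045,0,0],[0,0,0,0.1,-0.02,0,0]]}}

```text
t: 13.65
position: [589.1, 352.7, 204.9]
tool_rot: [-2.488, -1.913, -0.003]
wrist_force: [-0.4, -0.1, -1.0]
grip_width: 14.8
```

```bash
python3 ck.py yellow -110
```

```text
blob [ 271  169  102   84 5692]
left [ 3.  31.4] right [  2.2 -33. ] far [30.4  2. ]
t 13.7 p [589.  353.3 204.9] rot [-2.4869 -1.9125 -0.0037] x [0.257 0.966 0.005] y [ 0.966 -0.257 -0.002] z [-0.001  0.005 -1.   ] F [-0.3  0.7 -2.3] w 14.6 q [0.43 0.21 1.48 0.   1.45 0.69]
turn [-0.0013 -0.0029 -0.0042] deg 0.5 shift [-0.1065 -0.005   0.0603] d_target_frame [-0.1062 -0.0058  0.0608]
```

{"method": "jog_arm", "body": {"deltas": [[-0.0013,-0.003,-0.004,-0.1,0,0.1,0],[0,0,0,0,0,0.2,0],[0,0,0,0,0,0.25,0],[0,0,0,0,0,0.25,0],[0,0,0,0,0,0.2,0],[0,0,0,0,0,0.15,0],[0,0,0,0,0,0.05,0],[0,0,0,0,0,0,0],[0,0,0,0,0,0,0]]}}

```text
t: 14.82
position: [586.6, 341.8, 100.7]
tool_rot: [2.487, 1.919, -0.005]
wrist_force: [-0.1, 0.8, -3.0]
grip_width: 14.5
```

```bash
python3 ck.py yellow -110
```

```text
blob [ 271  169  102   84 5690]
left [ 4.3 31.6] right [  2.1 -32.7] far [31.   1.6]
t 14.88 p [586.7 341.9 100.9] rot [ 2.4865  1.9189 -0.0048] x [ 0.253  0.967 -0.003] y [ 0.967 -0.253 -0.001] z [-0.002 -0.002 -1.   ] F [-0.8  0.3 -2.4] w 14.2 q [ 0.42  0.28  1.58 -0.    1.28  0.68]
turn [-0.0008  0.0018 -0.002 ] deg 0.3 shift [ 0.0352 -0.015  -1.2386] d_target_frame [ 0.0388 -0.0133 -1.2385]
```

View pics/ck_yellow.png

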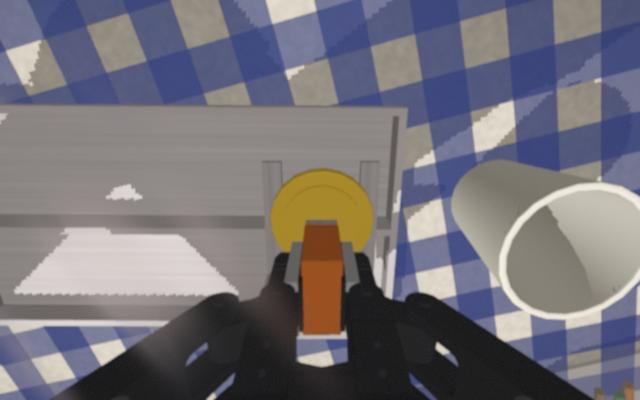

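The ridge shows at row 221 and the tray's end wall at column 400. I'll check the ridge against the stem.

```bash
python3 - <<'E'
from h import *
s,R=st(); w=eyes.camera("wrist")
for p,z in(((20,215),30),((240,221),30),((20,107),25),((400,107),25),((403,220),25)):
    X=atz(w,p,z); print(p,X,(R.T@(X-s["position"]))[:2].round(1))
E
```

```text
t 14.88 p [586.7 341.9 100.9] rot [ 2.4865  1.9189 -0.0048] x [ 0.253  0.967 -0.003] y [ 0.967 -0.253 -0.001] z [-0.002 -0.002 -1.   ] F [-0.8  0.3 -2.4] w 14.2 q [ 0.42  0.28  1.58 -0.    1.28  0.68]
(20, 215) [383.5 389.2  30. ] [  -5.5 -208.5]
(240, 221) [529.6 346.2  30. ] [-10.1 -56.2]
(20, 107) [417.6 455.   25. ] [  66.8 -192.2]
(400, 107) [652.6 393.1  25. ] [66.5 50.9]
(403, 220) [640.4 315.7  25. ] [-11.5  58.7]
```

The stem is about 17 mm beyond the ridge, so I'll scrape the cap off.

{"method": "jog_arm", "body": {"deltas": [[0,0.001,0,0,0,0.03,0],[0,0,0,0,0,0,0],[0,0,0,-0.08,0,0,0],[0,0,0,-0.12,0,0,0],[0,0,0,-0.12,0,0,0],[0,0,0,-0.12,0,0,0],[0,0,0,-0.12,0,0,0],[0,0,0,-0.12,0,0,0],[0,0,0,-0.12,0,0,0],[0,0,0,-0.12,0,0,0],[0,0,0,-0.12,0,0,0],[0,0,0,-0.12,0,-0.05,0]]}}

```text
t: 16.42
position: [562.0, 245.8, 104.0]
tool_rot: [2.487, 1.919, -0.0]
wrist_force: [0.1, 0.1, -1.6]
grip_width: 14.3
```

```bash
sed -i 's/473.7,348.5/477,351.3/' ck.py; python3 ck.py yellow -110
```

```text
blob [ 269    0  110   80 7446]
left [112.  28.] right [111.5 -30.3] far [122.9  20.6]
t 16.48 p [562.3 244.9 104.8] rot [2.4864e+00 1.9175e+00 3.0000e-04] x [ 0.254  0.967 -0.001] y [ 0.967 -0.254  0.001] z [ 0.001 -0.001 -1.   ] F [ 0.6 -0.1 -1.9] w 14.4 q [ 0.29  0.13  1.75 -0.    1.26  0.55]
turn [ 0.0009  0.0006 -0.0025] deg 0.2 shift [ 1.3318  0.006  -1.1908] d_target_frame [ 1.3328  0.0095 -1.1896]
```

View pics/ck_yellow.png

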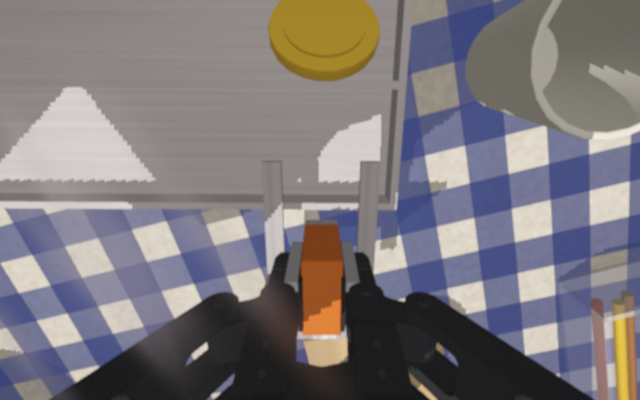

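Yellow lies in the tray at (324,38), leaning on the ridge. Next is red.

{"method": "jog_arm", "body": {"deltas": [[0,0,0,0,0,-0.2,0],[0,0,0.06,0,0,-0.2,0],[0,0,0.1,0,0,0,0],[0,0,0.11,0,0,0,0],[0,0,0.11,0,0,0,0],[0,0,0.11,0,0,0,0],[0,0,0.11,0,0,0,0],[0,0,0.11,0,0,0,0],[0,0,0.1,0,0,0,0],[0,0,0.06,0,0,0,0],[0,0,0,0,0,0,0]]}}

```text
t: 17.85
position: [568.4, 249.1, 155.0]
tool_rot: [-3.132, 0.148, -0.031]
wrist_force: [-0.5, -0.6, -1.7]
grip_width: 14.5
```

```bash
python3 -c "
from h import *; plan([461,69,134.6],-3.4)"
```

```text
t 17.85 p [568.4 249.1 155. ] rot [-3.1315  0.148  -0.0309] x [ 0.995 -0.094  0.019] y [-0.094 -0.996 -0.007] z [ 0.02   0.005 -1.   ] F [-0.5 -0.6 -1.7] w 14.5 q [ 0.29  0.09  1.71 -0.    1.33  1.96]
turn [-0.0045 -0.0124 -0.0224] deg 2.3 shift [-1.1282  2.3698  0.2162] d_target_frame [-1.2062  2.3271  0.2555]
```

{"method": "jog_arm", "body": {"deltas": [[-0.0045,-0.0124,-0.0224,0,0,0,0],[0,0,0,-0.1,0.2,0,0],[0,0,0,-0.16,0.3,0,0],[0,0,0,-0.2,0.4,0,0],[0,0,0,-0.2,0.4,0.05,0],[0,0,0,-0.2,0.4,0.05,0],[0,0,0,-0.16,0.3,0.05,0],[0,0,0,-0.1,0.2,0.05,0],[0,0,0,-0.05,0.1,0.05,0],[0,0,0,0,0,0,0],[0,0,0,0,0,0,0]]}}

```text
t: 19.23
position: [460.1, 61.5, 136.2]
tool_rot: [3.139, -0.076, 0.001]
wrist_force: [-0.2, -0.7, -2.4]
grip_width: 15.1
```

```bash
cat > pre.py <<'E'
from h import *; import sys
k=sys.argv[1]; S=dict(red=(560.6,63),yellow=(569.5,-43.5),green=(559.5,-144),blue=(561.8,-240))[k]
plan([*S,134.6],-3.4)
s=r.sense(); R=Ro.from_rotvec(s["tool_rot"]).as_matrix(); w=eyes.camera("wrist"); cv2.imwrite(f"pics/pre_{k}.png",w["img"])
H={"red":((0,150,60),(6,255,255)),"green":((55,130,40),(75,255,255)),"blue":((108,150,50),(118,255,255))}
m=cv2.inRange(cv2.cvtColor(w["img"],cv2.COLOR_BGR2HSV),*H[k]); mm=np.zeros_like(m); c=proj(w,[*S,97]); cv2.circle(mm,tuple(int(v) for v in c),75,255,-1); m&=mm
cs,_=cv2.findContours(m,cv2.RETR_EXTERNAL,cv2.CHAIN_APPROX_NONE); h=cv2.convexHull(max(cs,key=len)).reshape(-1,2).astype(float)
pr=cv2.convexHull(np.array([proj(w,[S[0]+33*np.cos(a),S[1]+33*np.sin(a),z]) for a in np.arange(0,6.28,.1) for z in(86,96)],np.float32)).reshape(-1,2)
print("seen L/R/bottom",h[:,0].min(),h[:,0].max(),h[:,1].max(),"pred",pr[:,0].min().round(),pr[:,0].max().round(),pr[:,1].max().round())
g=cv2.cvtColor(w["img"],cv2.COLOR_BGR2GRAY).astype(int)
print("tips pred",[proj(w,s["position"]+R@[34,y,59.6]).round(0).tolist() for y in(-37,37)])
E
python3 pre.py red
```

```text
t 19.23 p [460.1  61.5 136.2] rot [ 3.139e+00 -7.610e-02  6.000e-04] x [ 0.999 -0.048  0.   ] y [-0.048 -0.999  0.002] z [ 0.    -0.002 -1.   ] F [-0.2 -0.7 -2.4] w 15.1 q [-0.03 -0.27  2.07 -0.    1.34  1.59]
turn [ 0.0011 -0.0003  0.0069] deg 0.6 shift [ 1.2542 -0.0794  0.0202] d_target_frame [ 1.2533 -0.093   0.0198]
seen L/R/bottom 245.0 370.0 112.0 pred 243.0 373.0 111.0
tips pred [[262.0, 164.0], [380.0, 164.0]]
```

{"method": "jog_arm", "body": {"deltas": [[0.001,0,0.007,0,-0.093,0.02,0],[0,0,0,0,0,0,0],[0,0,0,0.25,0,0,0],[0,0,0,0.3,0,0,0],[0,0,0,0.3,0,0,0],[0,0,0,0.25,0,0,0],[0,0,0,0.15,0,0,0],[0,0,0,0,0,0,0],[0,0,0,0,0,0,0]]}}

```text
t: 20.4
position: [563.5, 66.9, 134.0]
tool_rot: [-3.14, 0.085, 0.002]
wrist_force: [-0.1, -0.5, -1.9]
grip_width: 14.8
```

```bash
python3 pre.py red
```

```text
t 20.4 p [563.5  66.9 134. ] rot [-3.1403e+00  8.5500e-02  2.0000e-03] x [ 0.999 -0.054 -0.001] y [-0.054 -0.999 -0.   ] z [-0.001  0.    -1.   ] F [-0.1 -0.5 -1.9] w 14.8 q [-0.01 -0.    1.84  0.    1.31  1.61]
turn [-0.      0.0008  0.0031] deg 0.3 shift [-0.0342  0.0508 -0.008 ] d_target_frame [-0.0339  0.0509 -0.008 ]
seen L/R/bottom 274.0 380.0 259.0 pred 272.0 383.0 280.0
tips pred [[262.0, 164.0], [380.0, 164.0]]
```

{"method": "jog_arm", "body": {"deltas": [[0,0.001,0,-0.034,0.05,0,0],[0,0,0,0,0,0,0],[0,0,0,0,0,-0.08,0],[0,0,0,0,0,-0.08,0],[0,0,0,0,0,-0.08,0],[0,0,0,0,0,-0.08,0],[0,0,0,0,0,-0.08,0],[0,0,0,0,0,0,0]]}}

```text
t: 21.45
position: [559.2, 62.9, 168.4]
tool_rot: [-3.14, 0.085, -0.001]
wrist_force: [0.3, -0.3, -1.9]
grip_width: 14.5
```

{"method": "jog_arm", "body": {"deltas": [[0,0,0,0,0,-0.1,0],[0,0,0,0,0,-0.2,0],[0,0,-0.03,0,0,-0.2,0],[0,0,-0.06,0,0,-0.1,0],[0,0,-0.09,0,0,0,0],[0,0,-0.1,0,0,0,0],[0,0,-0.1,0,0,0,0],[0,0,-0.1,0,0,0,0],[0,0,-0.1,0,0,0,0],[0,0,-0.1,0,0,0,0],[0,0,-0.09,0,0,0,0],[0,0,-0.06,0,0,0,0]]}}

```text
t: 22.95
position: [562.5, 63.0, 233.2]
tool_rot: [2.501, 1.888, 0.018]
wrist_force: [-0.2, 0.0, -2.8]
grip_width: 14.5
```

```bash
python3 ck.py red 110
```

```text
blob [ 270  169  101   85 5599]
left [ 5.9 32.2] right [  5.4 -31.3] far [31.   6.5]
t 23.0 p [562.6  63.  233.5] rot [2.4988 1.8899 0.0184] x [0.272 0.962 0.004] y [ 0.962 -0.272  0.014] z [ 0.015  0.    -1.   ] F [-0.9 -0.6 -2.6] w 14.6 q [-0.02 -0.1   1.76  0.    1.47  0.26]
turn [ 0.0089 -0.0026 -0.0144] deg 1.5 shift [ 3.4555 -3.3983  0.3858] d_target_frame [ 3.5331 -3.3136  0.4184]
```

Red rides centred. I'll carry it to the +y slot.

{"method": "jog_arm", "body": {"deltas": [[0.009,-0.002,-0.014,0.1,-0.1,0,0],[0,0,0,0.22,-0.2,0,0],[0,0,0,0.33,-0.31,0,0],[0,0,0,0.41,-0.39,0,0],[0,0,0,0.41,-0.39,0.03,0],[0,0,0,0.41,-0.39,0.07,0],[0,0,0,0.41,-0.39,0.1,0],[0,0,0,0.38,-0.36,0.1,0],[0,0,0,0.3,-0.28,0.07,0],[0,0,0,0.22,-0.2,0.03,0],[0,0,0,0.15,-0.14,0,0],[0,0,0,0.08,-0.07,0,0]]}}

```text
t: 24.5
position: [374.4, 408.6, 208.9]
tool_rot: [-2.488, -1.913, -0.006]
wrist_force: [0.4, 0.1, -2.8]
grip_width: 14.7
```

```bash
python3 ck.py red 110
```

```text
blob [ 270  169  102   85 5533]
left [-4.5 32.1] right [  3.7 -32.5] far [30.5  3.6]
t 24.55 p [374.2 409.1 209. ] rot [-2.4869 -1.9124 -0.0069] x [0.257 0.966 0.006] y [ 0.966 -0.257 -0.001] z [ 0.001  0.006 -1.   ] F [-0.9  1.2 -3.3] w 14.8 q [ 0.69 -0.1   1.8   0.    1.44  0.95]
turn [-0.0005 -0.0039 -0.0042] deg 0.5 shift [-0.066  0.051  0.112] d_target_frame [-0.0657  0.0504  0.1125]
```

{"method": "jog_arm", "body": {"deltas": [[0,-0.004,-0.004,-0.06,0.05,0.1,0],[0,0,0,0,0,0.2,0],[0,0,0,0,0,0.25,0],[0,0,0,0,0,0.25,0],[0,0,0,0,0,0.23,0],[0,0,0,0,0,0.15,0],[0,0,0,0,0,0.07,0],[0,0,0,0,0,0,0],[0,0,0,0,0,0,0]]}}

```text
t: 25.68
position: [377.7, 399.6, 100.0]
tool_rot: [2.488, 1.917, -0.008]
wrist_force: [0.3, 0.3, -2.2]
grip_width: 14.6
```

```bash
python3 ck.py red 110
```

```text
blob [ 270  169  102   84 5416]
left [ 3.6 32.3] right [  3.6 -32.1] far [31.1  4.5]
t 25.73 p [377.7 399.6 100.1] rot [ 2.4878  1.9169 -0.0073] x [ 0.255  0.967 -0.004] y [ 0.967 -0.255 -0.002] z [-0.003 -0.004 -1.   ] F [ 0.8  0.2 -2. ] w 14.7 q [ 0.68 -0.    1.9  -0.    1.25  0.94]
turn [-0.0013  0.0027 -0.003 ] deg 0.4 shift [ 0.033  -0.0254 -1.2485] d_target_frame [ 0.0385 -0.0227 -1.2484]
```

{"method": "jog_arm", "body": {"deltas": [[0,0.0027,-0.003,0,0,0.018,0],[0,0,0,0,0,0,0],[0,0,0,-0.08,0,0,0],[0,0,0,-0.12,0,0,0],[0,0,0,-0.12,0,0,0],[0,0,0,-0.12,0,0,0],[0,0,0,-0.12,0,0,0],[0,0,0,-0.12,0,0,0],[0,0,0,-0.12,0,0,0],[0,0,0,-0.12,0,0,0],[0,0,0,-0.12,0,0,0],[0,0,0,-0.12,0,-0.05,0]]}}

```text
t: 27.22
position: [353.5, 304.0, 104.2]
tool_rot: [-2.482, -1.923, -0.002]
wrist_force: [-0.4, -0.1, -2.0]
grip_width: 14.7
```

```bash
python3 ck.py red 110
```

```text
blob [ 266    0  109   85 7621]
left [106.   29.7] right [109.4 -28.6] far [122.8  17.3]
t 27.27 p [353.6 303.4 104.8] rot [-2.4831 -1.9232 -0.0031] x [0.25  0.968 0.002] y [ 0.968 -0.25   0.001] z [ 0.001  0.002 -1.   ] F [ 1.2 -0.2 -3.1] w 14.8 q [ 0.55 -0.23  2.09  0.    1.27  0.8 ]
turn [ 0.0004 -0.0013  0.0002] deg 0.1 shift [ 1.2802 -0.0309 -1.1869] d_target_frame [ 1.2778 -0.032  -1.1895]
```

Red is off in the tray. Next is green.

{"method": "jog_arm", "body": {"deltas": [[0,0,0,0,0,-0.2,0],[0,0,0.06,0,0,-0.15,0],[0,0,0.1,0,0,0,0],[0,0,0.11,0,0,0,0],[0,0,0.11,0,0,0,0],[0,0,0.11,0,0,0,0],[0,0,0.11,0,0,0,0],[0,0,0.11,0,0,0,0],[0,0,0.09,0,0,0,0],[0,0,0.05,0,0,0,0],[0,0,0,0,0,0,0]]}}

```text
t: 28.65
position: [359.3, 308.2, 149.9]
tool_rot: [-3.127, 0.092, -0.027]
wrist_force: [-0.5, 0.4, -2.3]
grip_width: 14.8
```

```bash
python3 -c "
from h import *; plan([460,-138,134.6],-3.4)"
```

```text
t 28.65 p [359.3 308.2 149.9] rot [-3.1272  0.0922 -0.0265] x [ 0.998 -0.059  0.017] y [-0.059 -0.998 -0.013] z [ 0.017  0.012 -1.   ] F [-0.5  0.4 -2.3] w 14.8 q [ 0.55 -0.27  2.05  0.    1.34  2.18]
turn [-0.0086 -0.0105  0.0002] deg 1.2 shift [1.5823 5.4961 0.1442] d_target_frame [1.5872 5.4932 0.1918]
```

{"method": "jog_arm", "body": {"deltas": [[-0.0086,-0.0105,0,0.04,0.15,0,0],[0,0,0,0.1,0.35,0,0],[0,0,0,0.14,0.5,0,0],[0,0,0,0.17,0.6,0,0],[0,0,0,0.17,0.6,0.03,0],[0,0,0,0.17,0.6,0.03,0],[0,0,0,0.17,0.6,0.03,0],[0,0,0,0.17,0.6,0.03,0],[0,0,0,0.16,0.55,0.02,0],[0,0,0,0.13,0.45,0,0],[0,0,0,0.09,0.25,0,0],[0,0,0,0,0,0,0]]}}

```text
t: 30.15
position: [462.0, -137.7, 145.8]
tool_rot: [3.138, -0.075, 0.004]
wrist_force: [-0.3, 0.8, -1.6]
grip_width: 14.3
```

{"method": "jog_arm", "body": {"deltas": [[0,0,0,0,0,0,0],[0,0,0,0,0,0,0]]}}

```text
t: 30.4
position: [461.4, -137.0, 145.8]
tool_rot: [3.139, -0.074, 0.002]
wrist_force: [-0.0, -0.3, -1.7]
grip_width: 14.5
```

```bash
python3 pre.py green
```

```text
t 30.4 p [ 461.4 -137.   145.8] rot [ 3.1385e+00 -7.3700e-02  2.4000e-03] x [ 0.999 -0.047  0.002] y [-0.047 -0.999  0.002] z [ 0.001 -0.002 -1.   ] F [-0.  -0.3 -1.7] w 14.5 q [-0.44 -0.23  2.03 -0.    1.35  1.18]
turn [ 0.0014 -0.001   0.0079] deg 0.7 shift [1.2288 0.0301 0.1417] d_target_frame [1.2293 0.0152 0.1397]
seen L/R/bottom 266.0 382.0 115.0 pred 263.0 387.0 114.0
tips pred [[262.0, 164.0], [380.0, 164.0]]
```

{"method": "jog_arm", "body": {"deltas": [[0.001,0,0.008,0,0.015,0.12,0],[0,0,0,0,0,0,0],[0,0,0,0.25,0,0,0],[0,0,0,0.3,0,0,0],[0,0,0,0.3,0,0,0],[0,0,0,0.25,0,0,0],[0,0,0,0.1,0,0,0],[0,0,0,0,0,0,0],[0,0,0,0,0,0,0]]}}

```text
t: 31.58
position: [558.0, -140.9, 133.4]
tool_rot: [-3.14, 0.089, 0.004]
wrist_force: [-0.2, 0.2, -2.2]
grip_width: 14.1
```

```bash
python3 pre.py green
```

```text
t 31.57 p [ 558.  -140.9  133.4] rot [-3.1396  0.0885  0.0039] x [ 0.998 -0.056 -0.003] y [-0.056 -0.998 -0.001] z [-0.002  0.001 -1.   ] F [-0.2  0.2 -2.2] w 14.1 q [-0.38  0.02  1.82 -0.    1.31  1.25]
turn [-0.0005  0.0016  0.0019] deg 0.2 shift [ 0.0207  0.0371 -0.0147] d_target_frame [ 0.0209  0.037  -0.0147]
seen L/R/bottom 272.0 378.0 252.0 pred 270.0 382.0 275.0
tips pred [[262.0, 164.0], [380.0, 164.0]]
```

{"method": "jog_arm", "body": {"deltas": [[0,0.0016,0.002,0.02,0.037,0,0],[0,0,0,0,0,0,0],[0,0,0,0,0,-0.08,0],[0,0,0,0,0,-0.08,0],[0,0,0,0,0,-0.08,0],[0,0,0,0,0,-0.08,0],[0,0,0,0,0,-0.08,0],[0,0,0,0,0,0,0]]}}

```text
t: 32.62
position: [558.4, -144.2, 167.8]
tool_rot: [-3.139, 0.095, -0.0]
wrist_force: [-0.0, -0.0, -2.2]
grip_width: 14.8
```

{"method": "jog_arm", "body": {"deltas": [[0,0,0,0,0,-0.1,0],[0,0,0,0,0,-0.2,0],[0,0,-0.03,0,0,-0.2,0],[0,0,-0.06,0,0,-0.1,0],[0,0,-0.09,0,0,0,0],[0,0,-0.1,0,0,0,0],[0,0,-0.1,0,0,0,0],[0,0,-0.1,0,0,0,0],[0,0,-0.1,0,0,0,0],[0,0,-0.1,0,0,0,0],[0,0,-0.09,0,0,0,0],[0,0,-0.06,0,0,0,0]]}}

```text
t: 34.12
position: [561.6, -145.3, 232.9]
tool_rot: [2.504, 1.879, 0.013]
wrist_force: [0.2, -0.3, -2.6]
grip_width: 14.4
```

```bash
python3 ck.py green -36
```

```text
blob [   79     0   173   161 17011]
left [104.2 129.7] right [50.2 41.2] far [122.3  63.9]
t 34.17 p [ 561.8 -145.3  233.2] rot [2.5022 1.8807 0.013 ] x [ 0.278  0.961 -0.   ] y [ 0.96  -0.278  0.014] z [ 0.013 -0.004 -1.   ] F [-0.4 -0.6 -1.6] w 14.6 q [-0.38 -0.06  1.73  0.    1.47 -0.1 ]
turn [ 0.009   0.0002 -0.0182] deg 1.8 shift [ 5.9937 -2.3083  0.3813] d_target_frame [ 6.0571 -2.1302  0.4148]
```

```bash
sed -i 's/^m=cv2.inRange(.*\*H\[k\]);/&m[:150]=0;m[275:]=0;m[:,:258]=0;m[:,386:]=0;/' ck.py; python3 ck.py green -36
```

```text
blob [ 270  167  101   86 5308]
left [-1.9 32.3] right [  1.5 -31.7] far [32.3  5.9]
t 34.23 p [ 561.7 -145.3  233. ] rot [2.5074 1.874  0.0129] x [ 0.283  0.959 -0.   ] y [ 0.959 -0.283  0.014] z [ 0.013 -0.004 -1.   ] F [ 0.1  0.5 -2.7] w 14.6 q [-0.38 -0.06  1.73  0.    1.47 -0.09]
turn [ 0.0089  0.0002 -0.0217] deg 2.1 shift [ 5.981  -2.3403  0.3791] d_target_frame [ 6.057  -2.1298  0.4122]
```

{"method": "jog_arm", "body": {"deltas": [[0.009,0,-0.02,0.15,-0.05,0,0],[0,0,0,0.3,-0.1,0,0],[0,0,0,0.45,-0.16,0,0],[0,0,0,0.55,-0.19,0,0],[0,0,0,0.6,-0.21,0,0],[0,0,0,0.6,-0.21,0,0],[0,0,0,0.6,-0.21,0,0],[0,0,0,0.6,-0.21,0.05,0],[0,0,0,0.6,-0.21,0.1,0],[0,0,0,0.55,-0.19,0.1,0],[0,0,0,0.4,-0.15,0.08,0],[0,0,0,0.25,-0.1,0,0]]}}

```text
t: 35.72
position: [519.6, 354.2, 212.3]
tool_rot: [-2.487, -1.917, -0.004]
wrist_force: [-0.2, -0.3, -2.8]
grip_width: 14.5
```

{"method": "jog_arm", "body": {"deltas": [[0,0,0,0.12,-0.05,0,0],[0,0,0,0,0,0,0],[0,0,0,0,0,0,0]]}}

```text
t: 36.1
position: [518.3, 365.0, 213.4]
tool_rot: [-2.487, -1.918, -0.004]
wrist_force: [0.7, 0.1, -2.0]
grip_width: 14.7
```

```bash
python3 ck.py green -36; cat > tr.py <<'E'
# caps lying in the tray, in tray frame (assume z~32), top camera
from h import *
c=eyes.camera("top"); hs=cv2.cvtColor(c["img"],cv2.COLOR_BGR2HSV); roi=np.zeros(hs.shape[:2],np.uint8); cv2.fillPoly(roi,[np.array([[185,178],[240,190],[208,300],[150,285]])],255)
a=np.radians(75.5); X=np.array([np.cos(a),np.sin(a)]);Y=np.array([-X[1],X[0]])
for k,(lo,hi) in {"red":((0,150,50),(7,255,255)),"yellow":((20,120,50),(32,255,255)),"green":((50,100,30),(80,255,255)),"blue":((110,190,50),(118,255,255))}.items():
    m=cv2.inRange(hs,lo,hi)&roi; n,l,s,ce=cv2.connectedComponentsWithStats(m)
    if n>1:
        i=1+np.argmax(s[1:,4]); p=atz(c,ce[i],32)[:2]-[477,351.3]; print(k,s[i,2:],"tray xy",(p@X).round(1),(p@Y).round(1))
E
python3 tr.py
```

```text
blob [ 270  171  100   81 5215]
left [ 2.3 32.3] right [  3.  -30.8] far [29.9  4.1]
t 36.15 p [518.4 365.  213.5] rot [-2.4873 -1.9177 -0.004 ] x [0.254 0.967 0.003] y [ 0.967 -0.254  0.001] z [ 0.001  0.002 -1.   ] F [-0.7  0.4 -3.2] w 14.9 q [0.5  0.08 1.61 0.   1.45 0.75]
turn [ 0.0005 -0.0016 -0.0026] deg 0.3 shift [ 0.0173 -0.0081  0.1688] d_target_frame [ 0.0178 -0.0079  0.1687]
red [ 5  7 14] tray xy 21.7 86.4
yellow [ 16  19 219] tray xy 27.6 -111.8
green [12  9 78] tray xy 60.9 -21.8
```

{"method": "jog_arm", "body": {"deltas": [[0,-0.0016,-0.003,0,0,0.1,0],[0,0,0,0,0,0.2,0],[0,0,0,0,0,0.25,0],[0,0,0,0,0,0.27,0],[0,0,0,0,0,0.25,0],[0,0,0,0,0,0.17,0],[0,0,0,0,0,0.08,0],[0,0,0,0,0,0,0],[0,0,0,0,0,0,0]]}}

```text
t: 37.33
position: [517.7, 362.5, 98.1]
tool_rot: [2.485, 1.921, -0.006]
wrist_force: [0.1, -0.5, -2.4]
grip_width: 14.4
```

```bash
python3 ck.py green -36
```

```text
blob [ 270  171  100   81 5201]
left [ 1.5 32.4] right [  2.8 -30.8] far [29.7  4. ]
t 37.38 p [517.7 362.6  98.3] rot [ 2.4854  1.9212 -0.0055] x [ 0.252  0.968 -0.003] y [ 0.968 -0.252 -0.002] z [-0.003 -0.002 -1.   ] F [-0.4  0.2 -3.3] w 14.4 q [ 0.49  0.18  1.7  -0.    1.26  0.75]
turn [-0.0012  0.0018 -0.001 ] deg 0.2 shift [ 0.0453 -0.0097 -1.2719] d_target_frame [ 0.049  -0.0072 -1.2718]
```

{"method": "jog_arm", "body": {"deltas": [[0,0.0018,0,0,0,0,0],[0,0,0,-0.05,0,0,0],[0,0,0,-0.1,0,0,0],[0,0,0,-0.12,0,0,0],[0,0,0,-0.12,0,0,0],[0,0,0,-0.12,0,0,0],[0,0,0,-0.12,0,0,0],[0,0,0,-0.12,0,0,0],[0,0,0,-0.12,0,0,0],[0,0,0,-0.12,0,0,0],[0,0,0,-0.12,0,0,0],[0,0,0,-0.12,0,-0.05,0]]}}

```text
t: 38.88
position: [492.0, 260.9, 104.3]
tool_rot: [-2.485, -1.921, -0.003]
wrist_force: [0.6, 0.5, -2.2]
grip_width: 14.5
```

```bash
python3 ck.py green -36; python3 tr.py
```

```text
red [1 2 2] tray xy 45.8 118.9
yellow [10  7 34] tray xy 36.2 -130.3Traceback (most recent call last):
  File "ck.py", line 6, in <module>
    m=cv2.inRange(cv2.cvtColor(w["img"],cv2.COLOR_BGR2HSV),*H[k]);m[:150]=0;m[275:]=0;m[:,:258]=0;m[:,386:]=0; n,l,sx,c=cv2.connectedComponentsWithStats(m); i=1+np.argmax(sx[1:,4])
                                                                                                                                                                 ~~~~~~~~~^^^^^^^^^^
    return _wrapfunc(a, 'argmax', axis=axis, out=out, **kwds)
    return bound(*args, **kwds)
ValueError: attempt to get argmax of an empty sequence
```

{"method": "jog_arm", "body": {"deltas": [[0,0,0,0,0,-0.2,0],[0,0,0.06,0,0,-0.15,0],[0,0,0.1,0,0,0,0],[0,0,0.11,0,0,0,0],[0,0,0.11,0,0,0,0],[0,0,0.11,0,0,0,0],[0,0,0.11,0,0,0,0],[0,0,0.11,0,0,0,0],[0,0,0.09,0,0,0,0],[0,0,0.05,0,0,0,0],[0,0,0,0,0,0,0]]}}

```text
t: 40.35
position: [498.5, 266.0, 149.9]
tool_rot: [-3.13, 0.094, -0.03]
wrist_force: [0.1, 0.6, -2.5]
grip_width: 14.7
```

```bash
python3 tr.py; python3 -c "
from h import *; plan([482,-235,134.6],-3.4)"
```

```text
t 40.4 p [498.6 266.  149.9] rot [-3.13    0.0934 -0.0307] x [ 0.998 -0.06   0.019] y [-0.06  -0.998 -0.011] z [ 0.02   0.009 -1.   ] F [ 1.   0.5 -1.7] w 14.7 q [ 0.36 -0.04  1.84  0.    1.31  1.99]
turn [-0.0068 -0.0123 -0.0002] deg 1.3 shift [0.1631 6.2657 0.1281] d_target_frame [0.1641 6.2641 0.1918]
```

{"method": "jog_arm", "body": {"deltas": [[-0.0068,-0.0123,0,0,0.15,0,0],[0,0,0,0,0.35,0,0],[0,0,0,0,0.5,0,0],[0,0,0,0,0.6,0.03,0],[0,0,0,0,0.65,0.03,0],[0,0,0,0,0.65,0.03,0],[0,0,0,0,0.65,0.03,0],[0,0,0,0,0.65,0.03,0],[0,0,0,0.03,0.65,0.02,0],[0,0,0,0.04,0.55,0,0],[0,0,0,0.04,0.4,0,0],[0,0,0,0.03,0.22,0,0]]}}

```text
t: 41.9
position: [482.4, -235.5, 141.5]
tool_rot: [3.137, -0.077, -0.002]
wrist_force: [0.6, 0.4, -1.5]
grip_width: 14.7
```

{"method": "jog_arm", "body": {"deltas": [[0,0,0,0,0.08,0,0],[0,0,0,0,0,0,0],[0,0,0,0,0,0,0]]}}

```text
t: 42.28
position: [481.9, -241.3, 141.4]
tool_rot: [3.139, -0.076, -0.003]
wrist_force: [0.5, 0.6, -1.7]
grip_width: 14.6
```

```bash
python3 pre.py blue; python3 tr.py
```

```text
t 42.27 p [ 481.9 -241.3  141.4] rot [ 3.1392e+00 -7.6300e-02 -3.1000e-03] x [ 0.999 -0.049 -0.002] y [-0.049 -0.999  0.001] z [-0.002 -0.001 -1.   ] F [ 0.5  0.6 -1.7] w 14.6 q [-0.6  -0.08  1.9  -0.    1.32  1.02]
turn [0.001  0.0012 0.0068] deg 0.6 shift [ 0.997  -0.0652  0.0832] d_target_frame [ 0.9961 -0.0758  0.0853]
seen L/R/bottom 252.0 368.0 146.0 pred 250.0 372.0 147.0
tips pred [[262.0, 164.0], [380.0, 164.0]]
red [ 14  20 113] tray xy 25.3 108.7
yellow [ 16  20 244] tray xy 27.6 -110.1
```

Red and yellow are seen in the tray but green is not detected, so I'll look.

```bash
python3 - <<'E'
from h import *
c=eyes.camera("top")["img"][160:320,130:290]; w=cv2.imread("pics/ck_green.png")
s=eyes.camera("scene")["img"][60:180,290:450]
o=np.zeros((600,800,3),np.uint8); o[:400,:400]=cv2.resize(c,(400,400)); o[:300,400:]=cv2.resize(s,(400,300)); o[300:550,400:]=cv2.resize(w,(400,250)); cv2.imwrite("pics/look.png",o)
E
```

```text
(no output)
```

View pics/look.png

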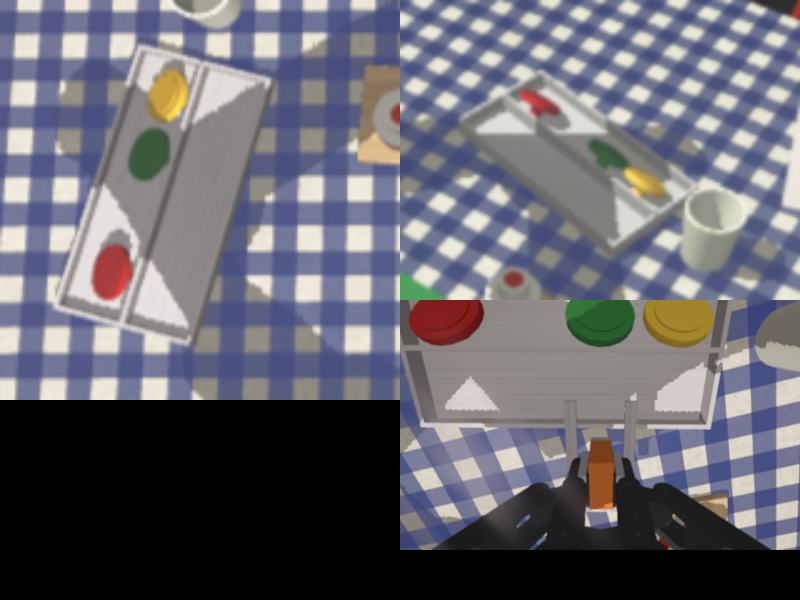

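Yellow (168,95), green (149,155) and red (112,272) all lie in the tray; green was only in shade. On to blue.

{"method": "jog_arm", "body": {"deltas": [[0.001,0.001,0.007,0,-0.06,0.075,0],[0,0,0,0,0,0,0],[0,0,0,0.2,0,0,0],[0,0,0,0.25,0,0,0],[0,0,0,0.25,0,0,0],[0,0,0,0.18,0,0,0],[0,0,0,0.09,0,0,0],[0,0,0,0,0,0,0],[0,0,0,0,0,0,0]]}}

```text
t: 43.6
position: [565.4, -240.7, 134.7]
tool_rot: [3.14, -0.093, 0.001]
wrist_force: [-0.2, 0.5, -2.9]
grip_width: 14.4
```

```bash
python3 pre.py blue
```

```text
t 43.6 p [ 565.4 -240.7  134.7] rot [ 3.1399e+00 -9.3500e-02  1.2000e-03] x [ 0.998 -0.059  0.001] y [-0.059 -0.998  0.   ] z [ 0.001 -0.    -1.   ] F [-0.2  0.5 -2.9] w 14.4 q [-0.52  0.1   1.72  0.    1.31  1.11]
turn [ 0.0002 -0.0005 -0.0001] deg 0.0 shift [-0.045  -0.006   0.0012] d_target_frame [-0.045  -0.0061  0.0013]
seen L/R/bottom 267.0 371.0 256.0 pred 265.0 375.0 281.0
tips pred [[262.0, 164.0], [380.0, 164.0]]
```

{"method": "jog_arm", "body": {"deltas": [[0,0,0,-0.045,0,0,0],[0,0,0,0,0,0,0],[0,0,0,0,0,-0.08,0],[0,0,0,0,0,-0.08,0],[0,0,0,0,0,-0.08,0],[0,0,0,0,0,-0.08,0],[0,0,0,0,0,-0.08,0],[0,0,0,0,0,0,0]]}}

```text
t: 44.65
position: [560.4, -240.5, 169.1]
tool_rot: [3.14, -0.095, 0.001]
wrist_force: [-0.3, -1.1, -2.5]
grip_width: 14.4
```

{"method": "jog_arm", "body": {"deltas": [[0,0,0,0,0,-0.1,0],[0,0,0,0,0,-0.2,0],[0,0,-0.03,0,0,-0.2,0],[0,0,-0.06,0,0,-0.1,0],[0,0,-0.09,0,0,0,0],[0,0,-0.1,0,0,0,0],[0,0,-0.1,0,0,0,0],[0,0,-0.1,0,0,0,0],[0,0,-0.1,0,0,0,0],[0,0,-0.1,0,0,0,0],[0,0,-0.09,0,0,0,0],[0,0,-0.06,0,0,0,0]]}}

```text
t: 46.15
position: [563.3, -241.8, 234.1]
tool_rot: [2.503, 1.878, 0.009]
wrist_force: [0.7, -0.9, -2.3]
grip_width: 14.6
```

```bash
python3 ck.py blue 37
```

```text
blob [ 269  165  101   88 5572]
left [-0.8 33.1] right [  5.5 -30.7] far [33.7  5.2]
t 46.2 p [ 563.4 -241.8  234.4] rot [2.5008 1.8798 0.0096] x [ 0.278  0.961 -0.003] y [ 0.961 -0.278  0.014] z [ 0.013 -0.007 -1.   ] F [ 0.   0.5 -1.4] w 14.5 q [-0.53  0.01  1.65  0.    1.47 -0.25]
turn [ 0.0089  0.002  -0.0182] deg 1.8 shift [ 7.1225 -3.5747  0.3585] d_target_frame [ 7.2204 -3.3642  0.4295]
```

{"method": "jog_arm", "body": {"deltas": [[0.009,0.002,-0.018,0.13,-0.06,0,0],[0,0,0,0.27,-0.12,0,0],[0,0,0,0.4,-0.19,0,0],[0,0,0,0.5,-0.23,0,0],[0,0,0,0.57,-0.27,0,0],[0,0,0,0.6,-0.28,0,0],[0,0,0,0.6,-0.28,0,0],[0,0,0,0.6,-0.28,0,0],[0,0,0,0.6,-0.28,0,0],[0,0,0,0.6,-0.28,0.05,0],[0,0,0,0.6,-0.28,0.1,0],[0,0,0,0.55,-0.26,0.1,0]]}}

```text
t: 47.7
position: [457.5, 308.0, 220.6]
tool_rot: [-2.489, -1.914, -0.014]
wrist_force: [0.3, 0.5, -2.0]
grip_width: 14.5
```

{"method": "jog_arm", "body": {"deltas": [[0,0,0,0.42,-0.2,0.05,0],[0,0,0,0.28,-0.13,0,0],[0,0,0,0.15,-0.08,0,0],[0,0,0,0.07,-0.03,0,0],[0,0,0,0,0,0,0],[0,0,0,0,0,0,0]]}}

```text
t: 48.45
position: [434.5, 394.8, 217.0]
tool_rot: [-2.483, -1.92, -0.011]
wrist_force: [-0.5, -0.6, -3.2]
grip_width: 14.9
```

```bash
python3 ck.py blue 37
```

```text
blob [ 269  169  101   84 5498]
left [ 5.7 32.8] right [  3.5 -30.8] far [31.1  7.1]
t 48.5 p [434.6 394.8 217. ] rot [-2.483  -1.92   -0.0112] x [0.252 0.968 0.007] y [ 0.968 -0.252  0.002] z [ 0.004  0.007 -1.   ] F [ 0.5 -0.3 -2.2] w 15.0 q [ 0.61 -0.03  1.72  0.    1.44  0.86]
turn [ 0.0014 -0.0047 -0.0008] deg 0.4 shift [-0.0822  0.187   0.2119] d_target_frame [-0.0808  0.1873  0.2121]
```

{"method": "jog_arm", "body": {"deltas": [[0.0014,-0.0047,0,-0.05,0.1,0.1,0],[0,0,0,-0.03,0.08,0.1,0],[0,0,0,0,0,0,0],[0,0,0,0,0,0,0]]}}

```text
t: 49.0
position: [448.6, 382.5, 199.1]
tool_rot: [2.488, 1.918, -0.003]
wrist_force: [-0.9, -1.0, -2.0]
grip_width: 14.7
```

```bash
python3 ck.py blue 36
```

```text
blob [ 269  168  100   85 5487]
left [ 6.3 32.6] right [  5.6 -30.3] far [31.7  4.5]
t 49.05 p [448.5 382.5 199.1] rot [ 2.4876  1.9178 -0.0029] x [ 0.254  0.967 -0.002] y [ 0.967 -0.254 -0.001] z [-0.001 -0.002 -1.   ] F [-0.3 -0.3 -2.3] w 15.1 q [ 0.58 -0.01  1.73 -0.    1.42  0.84]
turn [-0.0004  0.0012 -0.0027] deg 0.3 shift [ 0.0241 -0.0079 -0.0118] d_target_frame [ 0.0241 -0.0078 -0.0118]
```

{"method": "jog_arm", "body": {"deltas": [[0,0.001,-0.003,0.02,-0.01,0.1,0],[0,0,0,0,0,0.2,0],[0,0,0,0,0,0.22,0],[0,0,0,0,0,0.22,0],[0,0,0,0,0,0.2,0],[0,0,0,0,0,0.14,0],[0,0,0,0,0,0.06,0],[0,0,0,0,0,0,0],[0,0,0,0,0,0,0]]}}

```text
t: 50.18
position: [447.2, 384.5, 100.5]
tool_rot: [-2.482, -1.925, 0.003]
wrist_force: [1.0, 0.0, -2.7]
grip_width: 14.5
```

```bash
python3 ck.py blue 36
```

```text
blob [ 268  168  101   85 5497]
left [ 0.2 33.7] right [  5.6 -30.1] far [31.7  1.5]
t 50.23 p [447.2 384.5 100.5] rot [-2.4818 -1.925   0.003 ] x [ 0.249  0.969 -0.001] y [ 0.969 -0.249 -0.002] z [-0.002 -0.001 -1.   ] F [ 0.3 -0.2 -2. ] w 14.7 q [0.58 0.09 1.8  0.   1.25 0.83]
turn [-0.0011  0.0007  0.0011] deg 0.2 shift [ 0.0027  0.012  -1.2434] d_target_frame [ 0.0041  0.0142 -1.2433]
```

{"method": "jog_arm", "body": {"deltas": [[0,0,0,0,0,0.025,0],[0,0,0,-0.05,0,0,0],[0,0,0,-0.1,0,0,0],[0,0,0,-0.12,0,0,0],[0,0,0,-0.12,0,0,0],[0,0,0,-0.12,0,0,0],[0,0,0,-0.12,0,0,0],[0,0,0,-0.12,0,0,0],[0,0,0,-0.12,0,0,0],[0,0,0,-0.12,0,0,0],[0,0,0,-0.12,0,0,0],[0,0,0,-0.12,0,-0.05,0]]}}

```text
t: 51.72
position: [421.7, 282.8, 104.1]
tool_rot: [-2.482, -1.925, -0.001]
wrist_force: [0.5, -0.1, -2.6]
grip_width: 14.9
```

```bash
python3 - <<'E'
from h import *
w=eyes.camera("wrist"); cv2.imwrite("pics/ck_blue2.png",w["img"]); m=cv2.inRange(cv2.cvtColor(w["img"],cv2.COLOR_BGR2HSV),(108,170,50),(118,255,255))
n,l,s,c=cv2.connectedComponentsWithStats(m); i=np.argsort(-s[1:,4])[:3]+1; print(s[i])
plan([437,-31,140],-3.4)
E
```

```text
[[ 266    0  108   80 7156]]
t 51.77 p [421.9 282.2 104.8] rot [2.4822e+00 1.9245e+00 1.2000e-03] x [0.249 0.968 0.   ] y [ 0.968 -0.249  0.001] z [ 0.001 -0.    -1.   ] F [ 0.2 -0.9 -2.3] w 14.9 q [ 0.44 -0.12  2.   -0.    1.26  0.7 ]
turn [ 5.000e-04 -6.000e-04  8.775e-01] deg 79.0 shift [-3.744   1.159  -0.4392] d_target_frame [ 0.4209  3.8966 -0.4397]
```

Blue is off too. I'll take the puller back to the mat.

{"method": "jog_arm", "body": {"deltas": [[0,0,0,0,0,-0.2,0],[0,0,0.06,0,0,-0.15,0],[0,0,0.1,0,0,0,0],[0,0,0.11,0,0,0,0],[0,0,0.11,0,0,0,0],[0,0,0.11,0,0,0,0],[0,0,0.11,0,0,0,0],[0,0,0.11,0,0,0,0],[0,0,0.09,0,0,0,0],[0,0,0.05,0,0,0,0],[0,0,0,0,0,0,0]]}}

```text
t: 53.15
position: [427.8, 286.7, 150.0]
tool_rot: [-3.131, 0.09, -0.028]
wrist_force: [-0.3, -0.0, -1.4]
grip_width: 14.3
```

```bash
python3 -c "
from h import *; plan([429,-31,69],-3.4)"
```

```text
t 53.15 p [427.8 286.7 150. ] rot [-3.1307  0.0902 -0.0283] x [ 0.998 -0.058  0.018] y [-0.057 -0.998 -0.01 ] z [ 0.018  0.009 -1.   ] F [-0.3 -0.  -1.4] w 14.3 q [ 0.45 -0.16  1.96  0.    1.33  2.07]
turn [-0.0064 -0.0113  0.0011] deg 1.2 shift [0.2261 3.9731 0.9774] d_target_frame [0.2507 3.9628 1.0129]
```

{"method": "jog_arm", "body": {"deltas": [[-0.0064,-0.0113,0.001,0.02,0.15,0,0],[0,0,0,0.02,0.35,0,0],[0,0,0,0.03,0.5,0,0],[0,0,0,0.03,0.6,0,0],[0,0,0,0.03,0.6,0,0],[0,0,0,0.03,0.6,0,0],[0,0,0,0.03,0.5,0.1,0],[0,0,0,0.03,0.3,0.1,0],[0,0,0,0.02,0.15,0.1,0],[0,0,0,0,0,0.1,0],[0,0,0,0,0,0,0],[0,0,0,0,0,0,0]]}}

```text
t: 54.65
position: [432.4, -25.8, 122.5]
tool_rot: [3.139, -0.076, 0.003]
wrist_force: [0.1, 0.2, -2.3]
grip_width: 14.7
```

```bash
python3 -c "
from h import *; plan([429,-31,69],-3.4)"
```

```text
t 54.65 p [432.4 -25.8 122.5] rot [ 3.1389e+00 -7.5500e-02  3.1000e-03] x [ 0.999 -0.048  0.002] y [-0.048 -0.999  0.002] z [ 0.002 -0.002 -1.   ] F [ 0.1  0.2 -2.3] w 14.7 q [-0.23 -0.34  2.15 -0.    1.33  1.39]
turn [ 0.0011 -0.0013  0.0071] deg 0.7 shift [-0.041   0.0653  0.6685] d_target_frame [-0.0389  0.0669  0.6685]
```

{"method": "jog_arm", "body": {"deltas": [[0.001,-0.001,0,0,0.04,0.1,0],[0,0,0,0,0,0.15,0],[0,0,0,0,0,0.15,0],[0,0,0,0,0,0.1,0],[0,0,0,0,0,0.05,0],[0,0,0,0,0,0,0],[0,0,0,0,0,0,0]]}}

```text
t: 55.52
position: [432.2, -27.9, 75.1]
tool_rot: [-3.141, 0.071, 0.001]
wrist_force: [0.1, -0.3, -1.2]
grip_width: 14.7
```

```bash
python3 -c "
from h import *; plan([429,-31,69],-3.4)"
```

```text
t 55.52 p [432.2 -27.9  75.1] rot [-3.1405e+00  7.1400e-02  5.0000e-04] x [ 0.999 -0.045 -0.   ] y [-0.045 -0.999 -0.   ] z [-0.  0. -1.] F [ 0.1 -0.3 -1.2] w 14.7 q [-0.24 -0.28  2.19  0.    1.23  1.38]
turn [-0.0002  0.0002  0.0088] deg 0.8 shift [-0.0376  0.04    0.0766] d_target_frame [-0.0371  0.0405  0.0766]
```

{"method": "jog_arm", "body": {"deltas": [[0,0,0,0,0,0.05,0],[0,0,0,0,0,0.03,0],[0,0,0,0,0,0,0],[0,0,0,0,0,0,0]]}}

```text
t: 56.02
position: [432.8, -28.1, 69.2]
tool_rot: [3.141, -0.071, 0.002]
wrist_force: [-0.1, -0.5, -2.2]
grip_width: 14.7
```

```bash
python3 -c "
from h import *; plan([429,-31,69],-3.4)"
```

```text
t 56.02 p [432.8 -28.1  69.2] rot [ 3.1407e+00 -7.1400e-02  2.3000e-03] x [ 0.999 -0.045  0.001] y [-0.045 -0.999  0.   ] z [ 0.001 -0.    -1.   ] F [-0.1 -0.5 -2.2] w 14.7 q [-0.24 -0.27  2.19  0.    1.22  1.38]
turn [ 0.     -0.0009  0.0088] deg 0.8 shift [-0.0461  0.0382  0.0021] d_target_frame [-0.0456  0.0388  0.0022]
```

{"method": "jog_arm", "body": {"deltas": [[0,0,0,0,0,0.012,0],[0,0,0,0,0,0,60],[0,0,0,0,0,0,60],[0,0,0,0,0,0,60],[0,0,0,0,0,-0.2,60],[0,0,0,0,0,-0.4,60],[0,0,0,0,0,-0.6,60],[0,0,0,0,0,-0.6,60],[0,0,0,0,0,-0.3,60],[0,0,0,0,0,0,60],[0,0,0,0,0,0,60]]}}

```text
t: 57.4
position: [433.1, -28.2, 248.4]
tool_rot: [3.139, -0.071, 0.013]
wrist_force: [-0.0, 0.4, -0.1]
grip_width: 60.0
```

```bash
python3 -c "
from h import *; plan([340,-312,260],0)
c=eyes.camera('wrist');t=eyes.camera('top');o=np.zeros((600,640,3),np.uint8);o[:400]=c['img'];o[400:,:320]=cv2.resize(t['img'][165:305,140:364],(320,200));o[400:,320:]=cv2.resize(t['img'][220:310,370:514],(320,200));cv2.imwrite('pics/c15.png',o)"
```

```text
t 57.4 p [433.1 -28.2 248.4] rot [ 3.1391 -0.0714  0.0134] x [ 0.999 -0.045  0.009] y [-0.045 -0.999  0.001] z [ 0.008 -0.002 -1.   ] F [-0.   0.4 -0.1] w 60.0 q [-0.24 -0.45  2.02  0.    1.56  1.38]
turn [ 0.0011 -0.0054 -0.0289] deg 2.7 shift [-1.      3.5968 -0.1487] d_target_frame [-1.1637  3.5474 -0.1455]
```

View pics/c15.png

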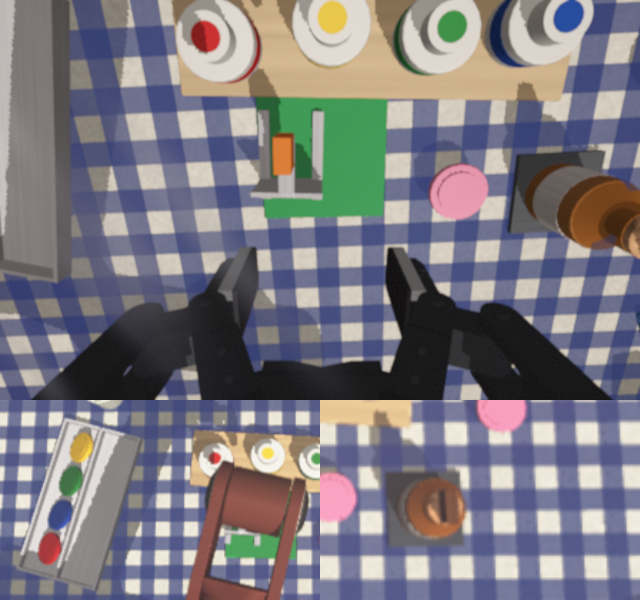

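All four caps are in the tray and all four pots are open. The puller stands upright but has been knocked sideways (handle at (283,150)). I'll measure it.

```bash
python3 -c "
from h import *
c=eyes.camera('wrist')
print('handle top',atz(c,(283,155),102),'tips',atz(c,(264,112),9),atz(c,(318,112),9),'tails',atz(c,(255,195),14),atz(c,(320,195),14))
for p in((252,98),(386,98),(386,216),(265,216)): print('mat',atz(c,p,4))
"
```

```text
handle top [458.1   4.  102. ] tips [490.6  32.9   9. ] [487.8 -27.7   9. ] tails [395.2  52.3  14. ] [391.6 -25.3  14. ]
mat [506.2  45.7   4. ]
mat [ 499.2 -104.7    4. ]
mat [ 356.9 -106.5    4. ]
mat [364.1  45.    4. ]
```

The puller origin is about (455,4), 43 mm from the mat's centre, upright and fully on the mat, so it stays within the limit. On to the stopper.

{"method": "jog_arm", "body": {"deltas": [[0,-0.005,-0.029,0,0.2,-0.1,85],[0,0,0,-0.07,0.4,0,85],[0,0,0,-0.1,0.5,0,85],[0,0,0,-0.12,0.6,0,85],[0,0,0,-0.12,0.6,0,85],[0,0,0,-0.12,0.5,0,85],[0,0,0,-0.1,0.2,0,85],[0,0,0,0,0,0,85],[0,0,0,0,0,0,85]]}}

```text
t: 58.68
position: [376.5, -272.0, 242.2]
tool_rot: [-3.129, -0.006, 0.03]
wrist_force: [-0.6, 0.3, 0.1]
grip_width: 84.9
```

```bash
python3 -c "
from h import *; import pickle
w=eyes.camera('wrist');pickle.dump(w,open('b1.pkl','wb'));plan([376,-312,230],0); print(proj(w,[376,-312.5,169]))"
```

```text
t 58.73 p [ 376.6 -271.8  242.2] rot [-3.1296 -0.0068  0.0299] x [ 1.     0.004 -0.019] y [ 0.004 -1.    -0.012] z [-0.019  0.012 -1.   ] F [-0.6 -0.5 -0.1] w 85.0 q [-0.78 -0.34  1.95 -0.01  1.55  0.78]
turn [-0.0076  0.0122  0.0028] deg 1.3 shift [-0.0065  0.504   0.1464] d_target_frame [-0.0071  0.5022  0.1523]
[380.65115256 206.64525617]
```

{"method": "jog_arm", "body": {"deltas": [[-0.0076,0.012,0.003,0,0.2,0,85],[0,0,0,0,0.25,0,85],[0,0,0,0,0,0,85],[0,0,0,0,0,0,85]]}}

```text
t: 59.22
position: [377.5, -309.4, 242.1]
tool_rot: [3.14, 0.003, 0.002]
wrist_force: [-0.2, -0.6, -0.2]
grip_width: 85.0
```

```bash
python3 -c "
from h import *; import pickle
w=eyes.camera('wrist');pickle.dump(w,open('b2.pkl','wb'));plan([376,-312,136],0); print(proj(w,[376,-312.5,169]))
b=pickle.load(open('b1.pkl','rb'))
o=np.zeros((600,800,3),np.uint8);o[:500,:400]=cv2.resize(b['img'][80:280,300:460],(400,500));o[:500,400:]=cv2.resize(w['img'][80:280,240:400],(400,500));cv2.imwrite('pics/b.png',o)"
```

```text
t 59.27 p [ 377.5 -309.3  242.1] rot [3.1401e+00 3.2000e-03 2.3000e-03] x [1.    0.002 0.001] y [ 0.002 -1.     0.001] z [ 0.001 -0.001 -1.   ] F [ 0.8  0.5 -1.4] w 84.7 q [-0.84 -0.29  1.91  0.    1.52  0.73]
turn [ 0.001  -0.0009  0.0013] deg 0.2 shift [-0.021   0.0313  1.326 ] d_target_frame [-0.019   0.0333  1.326 ]
[325.21826536 209.6686525 ]
```

View pics/b.png

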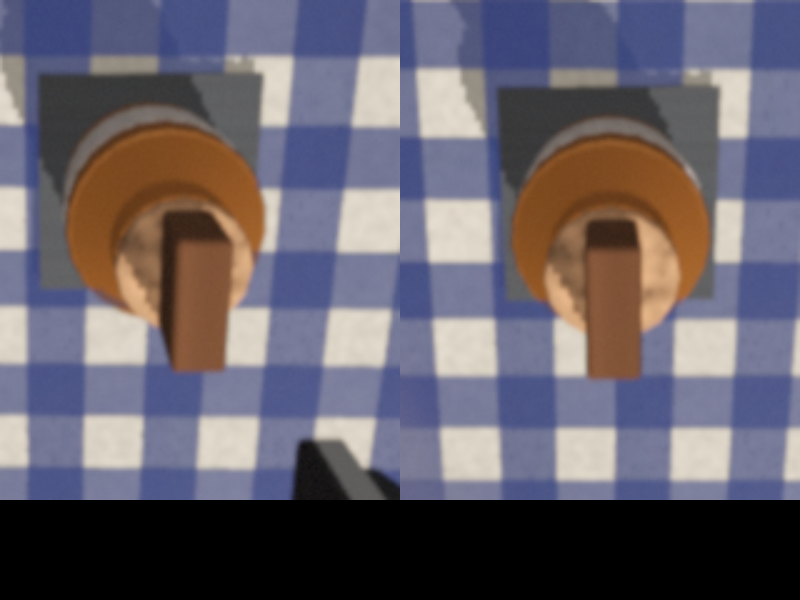

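The wooden grip's top-face centres are (380.2,202) and (325.6,205), which gives about (378.5,−312.5) at height ~167, aligned with yaw 0.

{"method": "jog_arm", "body": {"deltas": [[0.001,-0.001,0.001,0.01,0.035,0.1,60],[0,0,0,0,0,0.25,60],[0,0,0,0,0,0.3,60],[0,0,0,0,0,0.3,60],[0,0,0,0,0,0.15,60],[0,0,0,0,0,0.05,60],[0,0,0,0,0,0,60],[0,0,0,0,0,0,60]]}}

```text
t: 60.28
position: [377.7, -310.4, 142.6]
tool_rot: [-3.139, -0.003, 0.003]
wrist_force: [0.9, -0.1, -1.0]
grip_width: 59.8
```

```bash
python3 -c "
from h import *; plan([378,-312.5,136],0)"
```

```text
t 60.27 p [ 377.7 -310.4  142.6] rot [-3.139e+00 -2.600e-03  3.200e-03] x [ 1.     0.002 -0.002] y [ 0.002 -1.    -0.003] z [-0.002  0.003 -1.   ] F [ 0.9 -0.1 -1. ] w 59.8 q [-0.84 -0.21  2.01  0.    1.34  0.73]
turn [-0.0016  0.0013  0.0011] deg 0.2 shift [0.004  0.0263 0.0824] d_target_frame [0.0039 0.0261 0.0825]
```

{"method": "jog_arm", "body": {"deltas": [[-0.0016,0.0013,0.001,0,0.026,0.08,60],[0,0,0,0,0,0,60],[0,0,0,0,0,0,0],[0,0,0,0,0,0,0],[0,0,0,0,0,0,0],[0,0,0,0,0,0,0]], "grip_force": 110}}

```text
t: 61.02
position: [378.7, -312.6, 138.1]
tool_rot: [3.141, -0.0, 0.004]
wrist_force: [-0.0, 0.1, -0.7]
grip_width: 14.4
```

{"method": "jog_arm", "body": {"deltas": [[0,0,0.05,0,0,-0.01,0],[0,0,0.07,0,0,-0.01,0],[0,0,0.07,0,0,-0.01,0],[0,0,0.06,0,0,-0.01,0],[0,0,0.02,0,0,0,0],[0,0,0,0,0,0,0]]}}

```text
t: 61.78
position: [377.8, -313.2, 138.5]
tool_rot: [3.065, -0.675, 0.002]
wrist_force: [0.0, 1.4, 0.7]
grip_width: 14.3
```

```bash
python3 -c "
from h import *; import pickle
plan([378,-312.5,136],0); c=eyes.camera('wrist'); cv2.imwrite('pics/tw1.png',c['img'])"
```

```text
t 61.77 p [ 377.8 -313.2  138.5] rot [ 3.0652e+00 -6.7490e-01  2.4000e-03] x [ 0.908 -0.42   0.002] y [-0.42  -0.908  0.003] z [ 0.001 -0.003 -1.   ] F [0.  1.4 0.7] w 14.3 q [-0.84 -0.2   2.01 -0.    1.33  1.16]
turn [ 0.0019 -0.001  -0.2759] deg 24.8 shift [-0.0021 -0.0091  0.0316] d_target_frame [ 0.0019 -0.0091  0.0316]
```

It turned 24.8° with the grip unslipped. Now I'll turn back while pulling lightly.

{"method": "jog_arm", "body": {"deltas": [[0,0,-0.05,0,0,-0.02,0],[0,0,-0.07,0,0,-0.02,0],[0,0,-0.07,0,0,-0.02,0],[0,0,-0.06,0,0,-0.01,0],[0,0,-0.02,0,0,0,0],[0,0,0,0,0,0,0],[0,0,0,0,0,0,0]]}}

```text
t: 62.7
position: [377.2, -311.2, 139.8]
tool_rot: [-3.14, -0.005, -0.001]
wrist_force: [0.9, 0.4, -1.1]
grip_width: 14.2
```

```bash
python3 -c "
from h import *
plan([378,-312.5,136],0)"
```

```text
t 62.7 p [ 377.2 -311.2  139.8] rot [-3.1395e+00 -4.8000e-03 -1.1000e-03] x [1.    0.003 0.001] y [ 0.003 -1.    -0.002] z [ 0.001  0.002 -1.   ] F [ 0.9  0.4 -1.1] w 14.2 q [-0.84 -0.21  2.01  0.    1.33  0.72]
turn [-0.0013 -0.0005  0.0019] deg 0.2 shift [0.0094 0.017  0.0469] d_target_frame [0.0095 0.0169 0.0469]
```

{"method": "jog_arm", "body": {"deltas": [[0,0,0,0,0,-0.06,0],[0,0,0.04,0,0,-0.08,0],[0,0,-0.04,0,0,-0.08,0],[0,0,0,0,0,-0.08,0],[0,0,0,0,0,-0.08,0]]}}

```text
t: 63.32
position: [376.4, -310.3, 151.4]
tool_rot: [-3.141, -0.001, -0.007]
wrist_force: [9.3, -8.7, -23.4]
grip_width: 14.7
```

```bash
python3 -c "
from h import *
st()"
```

```text
t 63.33 p [ 376.4 -310.3  151.4] rot [-3.141e+00 -1.200e-03 -6.500e-03] x [1.    0.001 0.004] y [ 0.001 -1.    -0.001] z [ 0.004  0.001 -1.   ] F [  9.3  -8.7 -23.4] w 14.7 q [-0.84 -0.22  2.01  0.    1.35  0.73]
```

{"method": "jog_arm", "body": {"deltas": [[0,0,0.05,0.02,0.022,-0.04,0],[0,0,0.05,0,0,-0.06,0],[0,0,-0.05,0,0,-0.06,0],[0,0,-0.05,0,0,-0.06,0],[0,0,0.05,0,0,-0.08,0],[0,0,-0.05,0,0,-0.08,0]]}}

```text
t: 64.08
position: [376.4, -310.8, 168.7]
tool_rot: [-3.138, 0.003, -0.004]
wrist_force: [0.3, -0.1, -0.2]
grip_width: 14.5
```

```bash
python3 -c "
from h import *
s,R=st(); c=eyes.camera('wrist'); cv2.imwrite('pics/pull.png',c['img'])
# wooden grip top face: tone along the column at image centre
hs=cv2.cvtColor(c['img'],cv2.COLOR_BGR2HSV); p=proj(c,s['position']+R@[0,0,-34]); print(p)
for y in range(120,330,8): print(y,c['img'][y,int(p[0])].tolist(),end=' ')"
```

```text
t 64.08 p [ 376.4 -310.8  168.7] rot [-3.1384e+00  2.6000e-03 -4.1000e-03] x [ 1.    -0.002  0.003] y [-0.002 -1.    -0.003] z [ 0.003  0.003 -1.   ] F [ 0.3 -0.1 -0.2] w 14.5 q [-0.85 -0.24  1.99  0.    1.39  0.73]
[320.6713308  303.50638837]
120 [71, 74, 78] 128 [56, 56, 56] 136 [90, 99, 109] 144 [78, 89, 109] 152 [37, 81, 134] 160 [31, 74, 126] 168 [32, 74, 126] 176 [32, 71, 119] 184 [27, 61, 104] 192 [48, 105, 169] 200 [30, 43, 71] 208 [60, 84, 116] 216 [74, 102, 138] 224 [23, 37, 57] 232 [25, 38, 57] 240 [27, 38, 58] 248 [24, 39, 57] 256 [32, 48, 76] 264 [36, 50, 78] 272 [34, 50, 79] 280 [32, 49, 78] 288 [43, 68, 107] 296 [57, 84, 130] 304 [57, 83, 130] 312 [56, 83, 129] 320 [58, 84, 130] 328 [58, 84, 129]
```

```bash
python3 -c "
import cv2
for f in('tw1','pull'):
    i=cv2.imread(f'pics/{f}.png'); print(f,[int(i[y,318:323].mean()) for y in range(190,330,4)])"
```

```text
tw1 [85, 65, 63, 63, 56, 87, 93, 99, 41, 40, 41, 40, 39, 40, 41, 40, 51, 53, 53, 53, 54, 53, 53, 54, 53, 54, 54, 53, 53, 54, 85, 89, 88, 88, 89]
pull [106, 106, 96, 26, 87, 81, 93, 99, 40, 41, 40, 40, 38, 41, 41, 39, 51, 53, 53, 53, 52, 54, 53, 57, 61, 89, 89, 89, 89, 89, 89, 89, 89, 89, 89]
```

The force has dropped to about 0 and the grip shows no slip, so the stopper is free. I'll raise it and carry it to the tray's robot-side half.

{"method": "jog_arm", "body": {"deltas": [[0,0,0,0,0,-0.1,0],[0,0,0,0,0,-0.2,0],[0,0,0,0,0,-0.3,0],[0,0,0,0,0,-0.2,0],[0,0,0,0.03,-0.2,0,0],[0,0,0,0.06,-0.4,0,0],[0,0,0,0.09,-0.55,0,0],[0,0,0,0.1,-0.65,0,0],[0,0,0,0.1,-0.65,0,0],[0,0,0,0.1,-0.65,0,0],[0,0,0,0.1,-0.65,0,0],[0,0,0,0.1,-0.65,0,0]]}}

```text
t: 65.62
position: [429.8, 54.1, 235.8]
tool_rot: [-3.138, 0.016, 0.001]
wrist_force: [0.9, -0.8, -0.7]
grip_width: 14.4
```

{"method": "jog_arm", "body": {"deltas": [[0,0,0,0.1,-0.65,0,0],[0,0,0,0.1,-0.65,0,0],[0,0,0,0.1,-0.6,0,0],[0,0,0,0.07,-0.45,0,0],[0,0,0,0.05,-0.3,0,0],[0,0,0,0.02,-0.15,0,0],[0,0,0,0,0,0,0],[0,0,0,0,0,0,0]]}}

```text
t: 66.62
position: [458.0, 291.2, 230.5]
tool_rot: [-3.141, 0.002, 0.016]
wrist_force: [-0.5, -0.2, -0.1]
grip_width: 14.6
```

```bash
python3 -c "
from h import *
plan([466,311,50],0)
i=eyes.camera('wrist')['img']; print([int(i[y,318:323].mean()) for y in range(190,330,4)])"
```

```text
t 66.62 p [458.  291.2 230.5] rot [-3.1409e+00  2.3000e-03  1.6100e-02] x [ 1.    -0.001 -0.01 ] y [-0.001 -1.    -0.001] z [-0.01   0.001 -1.   ] F [-0.5 -0.2 -0.1] w 14.6 q [ 0.43 -0.14  1.8   0.    1.49  2.  ]
turn [-0.0004  0.0065 -0.0009] deg 0.6 shift [ 0.1222 -0.2457  2.2553] d_target_frame [ 0.0994 -0.2471  2.2562]
[131, 132, 133, 133, 89, 80, 93, 95, 40, 40, 40, 41, 38, 40, 40, 40, 51, 54, 52, 53, 54, 53, 53, 54, 53, 52, 53, 53, 54, 53, 54, 52, 53, 53, 52]
```

Stopper still held with the same edges (row 222, 254). Lower it.

{"method": "jog_arm", "body": {"deltas": [[0,0.0065,0,0.06,-0.12,0.1,0],[0,0,0,0.04,-0.11,0.2,0],[0,0,0,0,0,0.3,0],[0,0,0,0,0,0.35,0],[0,0,0,0,0,0.35,0],[0,0,0,0,0,0.25,0],[0,0,0,0,0,0.2,0],[0,0,0,0,0,0.1,0],[0,0,0,0,0,0,0],[0,0,0,0,0,0,0]]}}

```text
t: 67.92
position: [466.5, 310.2, 71.4]
tool_rot: [3.141, -0.008, -0.003]
wrist_force: [0.8, 0.7, 0.1]
grip_width: 14.7
```

```bash
python3 -c "
from h import *
plan([466,311,50],0)"
```

```text
t 67.92 p [466.5 310.2  71.4] rot [ 3.1413 -0.0081 -0.0032] x [ 1.    -0.005 -0.002] y [-0.005 -1.     0.   ] z [-0.002 -0.    -1.   ] F [0.8 0.7 0.1] w 14.7 q [0.45 0.06 1.89 0.   1.2  2.03]
turn [ 0.0002  0.0013 -0.0033] deg 0.3 shift [-0.0058 -0.0095  0.2678] d_target_frame [-0.0063 -0.0095  0.2678]
```

{"method": "jog_arm", "body": {"deltas": [[0,0,0,0,0,0.1,0],[0,0,0,0,0,0.1,0],[0,0,0,0,0,0.05,0],[0,0,0,0,0,0,0],[0,0,0,0,0,0,0]]}}

```text
t: 68.55
position: [467.7, 310.8, 51.9]
tool_rot: [-3.14, 0.008, -0.002]
wrist_force: [-0.4, 0.3, -1.5]
grip_width: 14.1
```

```bash
python3 -c "
from h import *
st()"
```

```text
t 68.55 p [467.7 310.8  51.9] rot [-3.1404e+00  8.1000e-03 -1.6000e-03] x [ 1.    -0.005  0.001] y [-0.005 -1.    -0.001] z [ 0.001  0.001 -1.   ] F [-0.4  0.3 -1.5] w 14.1 q [0.45 0.08 1.9  0.   1.16 2.03]
```

{"method": "jog_arm", "body": {"deltas": [[0,0,0,0,0,0.03,0],[0,0,0,0,0,0.025,0],[0,0,0,0,0,0,0]]}}

```text
t: 68.92
position: [467.9, 310.9, 47.5]
tool_rot: [-3.14, 0.008, -0.002]
wrist_force: [0.3, 0.1, -0.8]
grip_width: 14.4
```

{"method": "jog_arm", "body": {"deltas": [[0,0,0,0,0,0,45],[0,0,0,0,0,0,45],[0,0,0,0,0,0,45],[0,0,0,0,0,-0.15,45],[0,0,0,0,0,-0.3,45],[0,0,0,0,0,-0.5,45],[0,0,0,0,0,-0.6,45],[0,0,0,0,0,-0.6,45],[0,0,0,0,0,-0.5,45],[0,0,0,0,0,0,45],[0,0,0,0,0,0,45]]}}

```text
t: 70.3
position: [467.5, 310.6, 272.3]
tool_rot: [-3.138, 0.008, -0.01]
wrist_force: [0.4, -0.5, -0.3]
grip_width: 45.2
```

```bash
python3 -c "
from h import *
s,R=st(); w=eyes.camera('wrist'); cv2.imwrite('pics/f1.png',w['img']); t=eyes.camera('top'); cv2.imwrite('pics/f2.png',t['img']); c=eyes.camera('scene'); cv2.imwrite('pics/f3.png',c['img'])
a=np.radians(75.5); X=np.array([np.cos(a),np.sin(a)]);Y=np.array([-X[1],X[0]])
hs=cv2.cvtColor(w['img'],cv2.COLOR_BGR2HSV)
T=lambda p,z:[((atz(w,p,z)[:2]-[477,351.3])@V).round(1) for V in(X,Y)]
for nm,lo,hi,z in(('wood',(5,60,30),(22,220,230),50),('red',(0,170,50),(5,255,255),30),('yellow',(23,130,50),(32,255,255),30),('green',(55,100,20),(80,255,255),30),('blue',(110,190,40),(118,255,255),30)):
    m=cv2.inRange(hs,lo,hi); n,l,st_,ce=cv2.connectedComponentsWithStats(m)
    for i in np.argsort(-st_[1:,4])[:3]+1: print(nm,st_[i],T(ce[i],z))
hb=cv2.inRange(cv2.cvtColor(t['img'],cv2.COLOR_BGR2HSV),(4,150,80),(16,255,255)); hb2=hb*0; hb2[230:262,290:340]=hb[230:262,290:340]
n,l,st_,ce=cv2.connectedComponentsWithStats(hb2); print('handle',[(st_[i].tolist(),atz(t,ce[i],98)) for i in range(1,n)])
h3=cv2.inRange(cv2.cvtColor(c['img'],cv2.COLOR_BGR2HSV),(4,150,80),(16,255,255)); n,l,st_,ce=cv2.connectedComponentsWithStats(h3[150:200,260:340].copy()); print('handle scene',[(st_[i].tolist(),atz(c,ce[i]+[260,150],90)) for i in range(1,n)])
"
```

```text
t 70.3 p [467.5 310.6 272.3] rot [-3.1377  0.008  -0.0101] x [ 1.    -0.005  0.006] y [-0.005 -1.    -0.004] z [ 0.006  0.004 -1.   ] F [ 0.4 -0.5 -0.3] w 45.2 q [ 0.45 -0.13  1.72  0.    1.54  2.03]
wood [  478     6   162   120 10534] [np.float64(-255.2), np.float64(-163.6)]
wood [ 259   11   51   67 1895] [np.float64(25.5), np.float64(-109.5)]
wood [ 592  160   48   40 1486] [np.float64(-373.2), np.float64(-65.3)]
red [229 203  35  47 962] [np.float64(28.5), np.float64(99.9)]
red [574  61  25  25 475] [np.float64(-298.6), np.float64(-164.3)]
red [513  43  31  65 440] [np.float64(-232.6), np.float64(-144.6)]
yellow [292  15  17  33 165] [np.float64(12.9), np.float64(-130.7)]
yellow [265  25  20  47 151] [np.float64(37.5), np.float64(-105.6)]
yellow [  0 363  14  12  88] [np.float64(335.1), np.float64(416.2)]
green [ 533  123  107   74 4163] [np.float64(-336.1), np.float64(-83.9)]
green [ 519  190  121   44 2277] [np.float64(-374.7), np.float64(-6.4)]
green [ 248   85   44   57 1955] [np.float64(28.8), np.float64(-38.3)]
blue [237 149  40  51 919] [np.float64(30.4), np.float64(36.7)]
blue [273 160   2   2   3] [np.float64(13.5), np.float64(14.8)]
blue [276 177   1   1   1] [np.float64(6.3), np.float64(33.5)]
handle [([307, 234, 6, 13, 67], array([455.8,   5.8,  98. ]))]
handle scene [([32, 13, 10, 13, 71], array([456.2,   3.8,  90. ]))]
```

The caps and puller check out. Now I'll confirm the stopper numerically near its release point.

```bash
python3 -c "
from h import *
w=eyes.camera('wrist'); p=proj(w,[467.5,310.6,77]); q=proj(w,[467.5,310.6,33]); print(p,q)
m=cv2.inRange(cv2.cvtColor(w['img'],cv2.COLOR_BGR2HSV),(3,50,20),(25,255,255)); mm=m*0; x,y=int(p[0]),int(p[1]); mm[y-70:y+60,x-60:x+60]=m[y-70:y+60,x-60:x+60]
n,l,s,c=cv2.connectedComponentsWithStats(mm); print([(s[i].tolist(),c[i].round().tolist()) for i in np.argsort(-s[1:,4])[:3]+1])
for yy in range(y-60,y+61,10): print(yy,' '.join('#' if mm[yy,xx] else '.' for xx in range(x-60,x+60,5)))
t=eyes.camera('scene'); p=proj(t,[467.5,310.6,55]); print('scene',p); x,y=int(p[0]),int(p[1]); m=cv2.inRange(cv2.cvtColor(t['img'],cv2.COLOR_BGR2HSV),(3,50,20),(25,255,255))
for yy in range(y-14,y+15,2): print(' '.join('#' if m[yy,xx] else '.' for xx in range(x-20,x+20,2)))
"
```

```text
[321.46352274 168.01947396] [321.54569449 159.46536309]
[([304, 141, 38, 44, 1211], [323.0, 161.0])]
108 . . . . . . . . . . . . . . . . . . . . . . . .
118 . . . . . . . . . . . . . . . . . . . . . . . .
128 . . . . . . . . . . . . . . . . . . . . . . . .
138 . . . . . . . . . . . . . . . . . . . . . . . .
148 . . . . . . . . . . # # # # # # . . . . . . . .
158 . . . . . . . . . # # # # # # # # . . . . . . .
168 . . . . . . . . . # # # # # # # . . . . . . . .
178 . . . . . . . . . . . # # # . . . . . . . . . .
188 . . . . . . . . . . . . . . . . . . . . . . . .
198 . . . . . . . . . . . . . . . . . . . . . . . .
208 . . . . . . . . . . . . . . . . . . . . . . . .
218 . . . . . . . . . . . . . . . . . . . . . . . .
228 . . . . . . . . . . . . . . . . . . . . . . . .
scene [352.17468442 119.81986861]
. . . . . . . . . . . . . . . . . . . .
. . . . . . . . . . . . . . . . . . . .
. . . . . . . . . . . . . . . . . . . .
. . . . . . . . . . . . . . . . . . . .
. . . . . . . . . . . . . . . . . . . .
. . . . . . . . # # # . . . . . . . . .
. . . . . . . . # # # # # . . . . . . .
. . . . . . . . # # # # # . . . . . . .
. . . . . . . . # # # # # . . . . . . .
. . . . . . . # # # # # # . . . . . . .
. . . . . . . # # # # # # . . . . . . .
. . . . . . . . # # # # # . . . . . . .
. . . . . . . . # # # # . . . . . . . .
. . . . . . . . # # # # . . . . . . . .
. . . . . . . . . . . . . . . . . . . .
```

```bash
python3 -c "
from cell import ticket; print(ticket.hand_in())"
```

```text
the job is handed in; nothing more can be done
None
```

I opened all four pots with the puller and scraped each cap off into the tray. I then twisted the stopper about 25° and back to within 0.2°, drew it out and set it in the tray. The job is handed in at about 70 s of the 210 s; no verdict was reported.

**Caps:** the last wrist view puts all four in the tray, at tray x about 25–30 mm and tray y about −110 (yellow), −38 (green), 37 (blue) and 100 mm (red).

**Stopper:** it stands in the tray's robot-side half, close to where I released it, in both the wrist and scene views. The pull was about 23 N before it came free.

**Puller:** it was knocked aside after I set it down. It stands on the mat about 44 mm from the centre (limit 60 mm); top and scene views agree within 2–3 mm, so I left it. I last saw it upright in a picture before the stopper work; at the end I only checked that its handle had not moved.

**Not checked or disagreeing:**
- My first tray position from the top camera was about 4 mm off, and I corrected it from the wrist camera.
- A colour check once missed the green cap because it was in shade; a picture showed it in the tray.
- The 16-picture limit stopped the last picture I tried to view, so the final state was checked by colour and projection only.
- I did not measure the pencil box, sponge and cup at the end. The arm never came near the pencil box or sponge, and the cup stood in its place in the views where it showed.

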